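# Turn over adapter plates and reject the one with no boss

### The arm

A 6-joint arm with a two-finger parallel gripper is mounted at the origin on the work surface. World frame = base frame: x ahead of the robot, y to its left, z up, the work surface at z = 0. Lengths are in m, angles in rad, forces in N, time in s.
With the tool pointing down it reaches from about 0.35 to 0.85 m from the base axis. Payload 8.1 kg.
Tool frame: the origin (TCP) lies at the very end of the fingers, on their centre line; the grasp point (between the pads) lies 19 mm behind it; z points along the fingers, y is the direction in which the jaws open and shut (so a half turn about z gives the same grasp; the last joint's range is limited). The gripper opens to 93 mm and grips with 3 to 60 N. Pads are 15 mm wide; open, the fingers measure 128 mm over their backs; the gripper's body (75 mm by 188 mm) begins 65 mm behind the grasp point.
Start: joints at [1.047, 0.13, 1.488, -0, 1.523, -0.085], TCP at [0.255, 0.543, 0.219] pointing down, gripper open.
Joint ranges: [-2.96, 2.96], [-0.89, 2.26], [0.02, 2.5], [-1.34, 4.48], [0, 2.73], [-2.66, 2.66]. Speed limits (rad/s): [2.39, 2.39, 2.79, 3.14, 3.14, 3.14].

### API

Orientations are given as a rotation vector (axis times angle).
In Python, from plant import read_state, read_camera, close_job gives the robot as it stands.
- The arm moves only by the tool jog_arm, never from a script. Its argument "motion" is one flat list of numbers, 7 for each row, row after row: the opening, from 0 (shut) to 1 (fully open), then the shift along the tool's x, y, z scaled (see below), then the turn, a rotation vector about the tool's x, y, z scaled (see below). A call has 1 to 8 rows; each row is the pose to reach, as a shift and turn from the pose measured when the call began, along the tool's axes at that moment; what a row does not reach only later rows make up. The controller multiplies each number of a shift by 0.5 m and each number of a turn by 90 degrees. A row lasts 1/10 s, in which the tool goes at most 50 mm and 8.59 degrees, less where a joint would pass 70% of its speed; a pose out of reach is approached as far as the arm can. A call with a number of a shift or a turn outside -1 to 1 is refused whole. A call with a gripper value outside its range is refused whole. The fingers move at their own pace and stop on an object; "grip_force" is the grip in N (left out, the last holds). Time passes only in rows, so rows that repeat a pose let the fingers close. It gives the time, the measured TCP pose, the force and the opening at its end, in the units of the state.
- read_state(): the state, without advancing time (a new reading comes with each control period).
- read_camera(name): name is "scene" or "top" or "wrist"; returns a dict with "frame" (384x512x3 uint8, red, green, blue), "vertical_fov" (degrees; the focal length in pixels is half the picture's height over the tangent of half this angle, whatever the lens; pixels are square), "cx", "cy" (the principal point, pixels), "dist_coeffs" ([k1, k2, p1, p2, k3] as OpenCV has them; the pictures are not rectified), "world_from_camera" (4x4, takes a point from camera to world coordinates); the wrist camera has in their place "hand_eye" (4x4, takes a point from camera to tool coordinates, whose origin is the TCP and whose axes are the flange's). Camera axes: x right, y down, z forward; pixel columns grow to the right and rows downward; lengths in m; the calibration is good to about 2 mm. A picture is of the moment at which its call begins: read the wrist's pose just before it. There is no depth.
- close_job(): hands the job in, once; it reports no verdict.
The state is a dict: "t": time; "q": joint angles; "dq": joint speeds; "joint_torque": joint torques, N m; "tool_pos": TCP position; "orientation": TCP orientation; "force": force on the tool from outside, world axes, zero at the start; "wrist_torque": the same for the moment, N m; "opening": finger opening in m.
Only numpy, scipy, OpenCV 4.12 (cv2) and the standard library are available. Lean on these libraries where they do the work, as an engineer would, in place of code of your own. Each camera call takes 0.05 s, during which the arm holds its last target.

### The job

Two adapter plates lie face up on the low seats of their stepped stands, each with one end overhanging. First tip both plates over the step, so that each lies flat, underside up, on the raised deck of its own stand. Then put the one that has no boss in its pocket into the reject tray, lying flat on its floor and still underside up; leave the sound plate lying underside up on its deck, and do not disturb the jars and the tube rack.

Things in the scene. Friction and masses are not known exactly. Their poses are not given: they have to be found in the camera images.
- plate_p_mid (a point): centre (half-way up) of an aluminium adapter plate, 100 (its x) x 80 (y) x 26 mm (z, out of its ring-marked face), about 0.35 kg. Underside: pocket 64 x 60 mm, 18 deep, end walls (+-x) 18 thick, side walls 10. A sound plate has a round boss, 22 across, 16 tall, mid-pocket; just one of the two plates lacks it. Starts face up on the seat of stand_p, 2 to 7 mm off the step, other end overhanging 40 to 45 mm.
- plate_q_mid (a point): centre (half-way up) of an aluminium adapter plate, 100 (its x) x 80 (y) x 26 mm (z, out of its ring-marked face), about 0.35 kg. Underside: pocket 64 x 60 mm, 18 deep, end walls (+-x) 18 thick, side walls 10. A sound plate has a round boss, 22 across, 16 tall, mid-pocket; just one of the two plates lacks it. Starts face up on the seat of stand_q, 2 to 7 mm off the step, other end overhanging 40 to 45 mm.
- stand_p: fixed black stepped stand of plate_p, 100 mm wide. Origin: on the table under the step; x from seat to deck, z up. Seat 70 mm high, x = -62 to 0 mm; deck 78 mm high, x = 0 to 150. Lift a plate's overhanging end and it turns up about the 8 mm step, then stands on its far end at the deck's near edge; pushed on, it falls underside up on the deck.
- stand_q: fixed black stepped stand of plate_q, 100 mm wide. Origin: on the table under the step; x from seat to deck, z up. Seat 70 mm high, x = -62 to 0 mm; deck 78 mm high, x = 0 to 150. Lift a plate's overhanging end and it turns up about the 8 mm step, then stands on its far end at the deck's near edge; pushed on, it falls underside up on the deck.
- reject_tray: fixed open grey reject tray, 160 mm (its x) by 150 mm (y) outside, walls 4 mm thick and 32 mm high, floor 4 mm thick; origin at the centre of its underside, on the table
- jar_a_mid (a point): centre of a white jar, 60 mm across, 62 mm tall: a bystander
- jar_b_mid (a point): centre of a black jar, 60 mm across, 62 mm tall: a bystander
- tube_rack_mid (a point): centre of the white block, 50 x 140 x 50 mm, of a rack with five tubes standing 40 mm above it: a bystander

How it is judged:
On the way:
1. both plates lie underside up, flat on the raised decks of their own stands (angle between each of plate_p_mid, plate_q_mid's own z axis and vertical above 2.99 rad and x of plate_p_mid in the frame of stand_p between 0.025 and 0.13 m and y of plate_p_mid in the frame of stand_p between -0.04 and 0.04 m and height (world z) of plate_p_mid between 0.085 and 0.097 m and x of plate_q_mid in the frame of stand_q between 0.025 and 0.13 m and y of plate_q_mid in the frame of stand_q between -0.04 and 0.04 m and height (world z) of plate_q_mid between 0.085 and 0.097 m), for 0.2 s.
At the end, for the whole second after the job is handed in: The plate without a boss lies underside up (within 0.15 rad) flat on the floor of the reject tray; the plate with a boss lies underside up (within 0.15 rad) flat on the deck of its own stand, its centre 25 to 130 mm beyond the step and within 40 mm of the stand's centre line (angle between each of plate_p_mid, plate_q_mid's own z axis and vertical above 2.99 rad and x of plate_p_mid in the frame of stand_p between 0.025 and 0.13 m and y of plate_p_mid in the frame of stand_p between -0.04 and 0.04 m and height (world z) of plate_p_mid between 0.085 and 0.097 m and height (world z) of plate_q_mid below 0.026 m and x of plate_q_mid in the frame of reject_tray between -0.06 and 0.06 m and y of plate_q_mid in the frame of reject_tray between -0.06 and 0.06 m); the robot touches nothing.
It fails at once if the white jar is moved by more than 20 mm (distance of jar_a_mid from where it was at the start of the episode above 0.02 m).
It fails at once if the black jar is moved by more than 20 mm (distance of jar_b_mid from where it was at the start of the episode above 0.02 m).
It fails at once if the tube rack is moved by more than 20 mm (distance of tube_rack_mid from where it was at the start of the episode above 0.02 m).
It also fails if it takes over 72 s, if anything falls off the work surface, if the arm or the gripper's body presses on something with over 40 N, if the wrist force passes 120 N, or if a joint passes its speed limit or range.

## Working session

There is one attempt and no reset: what is moved stays moved. The work goes in short steps, Python scripts to look and compute and a tool call to move; the robot and the scene stay as the last step left them, time stands still between calls to the robot, and variables do not carry over. Pictures are saved under pics/ and viewed, and the job is handed in when it is done.

Besides the shell and the picture viewer there is one more tool, called after "Call:" by a JSON object that holds its "method" and its "body", one argument or row to a line. jog_arm: Moves the arm, as the interface text tells. Its arguments: {"type":"object","properties":{"motion":{"type":"array","items":{"type":"number"}},"grip_force":{"type":"number"}},"required":["motion"]}

```bash
mkdir -p pics; ls
python3 - <<'E'
from plant import read_state, read_camera
import cv2
s=read_state();print(s)
for n in ["scene","top","wrist"]:
    c=read_camera(n);cv2.imwrite(f"pics/{n}0.png",cv2.resize(c["frame"][:,:,::-1],None,fx=1.5,fy=1.5,interpolation=cv2.INTER_CUBIC))
    print({k:v for k,v in c.items() if k!="frame"})
E
```

```text
pics
{'t': 0.0, 'q': array([ 1.04658000e+00,  1.31169773e-01,  1.48928308e+00, -1.80677973e-05,
        1.52298743e+00, -8.54116086e-02]), 'dq': array([-8.02556678e-04, -1.34639817e-03, -4.86328564e-05,  1.57922918e-03,
       -7.81506571e-05, -6.31147959e-06]), 'joint_torque': array([-9.49017522e-04, -5.59873760e+01, -4.91740394e+01,  7.65276840e-02,
        3.64127511e-02, -1.11330869e-04]), 'tool_pos': array([0.25462003, 0.54266354, 0.21758022]), 'orientation': array([-6.83637609e-01, -3.06575614e+00,  2.77650658e-03]), 'force': array([0.02796459, 0.57013952, 0.14054877]), 'wrist_torque': array([ 0.0015633 ,  0.00204329, -0.01331754]), 'opening': 0.0928878347394325}
{'vertical_fov': 55.66092606568407, 'cx': 255.6083877152818, 'cy': 194.91929497778196, 'dist_coeffs': array([-0.06175905,  0.        ,  0.        ,  0.        ,  0.        ]), 'world_from_camera': array([[ 5.03517359e-01,  4.81301552e-01, -7.17508944e-01,
         1.33101193e+00],
       [ 8.63984360e-01, -2.81588710e-01,  4.17419243e-01,
        -3.94514538e-01],
       [-1.13788860e-03, -8.30094340e-01, -5.57621818e-
[... 479 characters left out ...]
2],
       [ 1.34498109e-03, -6.08453672e-02, -9.98146298e-01,
         9.76026021e-01],
       [ 0.00000000e+00,  0.00000000e+00,  0.00000000e+00,
         1.00000000e+00]])}
{'vertical_fov': 64.55731770921184, 'cx': 248.98771925836974, 'cy': 192.3463385859234, 'dist_coeffs': array([0.00484147, 0.        , 0.        , 0.        , 0.        ]), 'hand_eye': array([[-2.33934921e-04, -9.60362656e-01, -2.78753500e-01,
         7.78922154e-02],
       [ 9.99999818e-01, -6.96695913e-05, -5.99191776e-04,
        -5.00209244e-04],
       [ 5.56020763e-04, -2.78753590e-01,  9.60362498e-01,
        -1.65992406e-01],
       [ 0.00000000e+00,  0.00000000e+00,  0.00000000e+00,
         1.00000000e+00]])}
```

View pics/scene0.png

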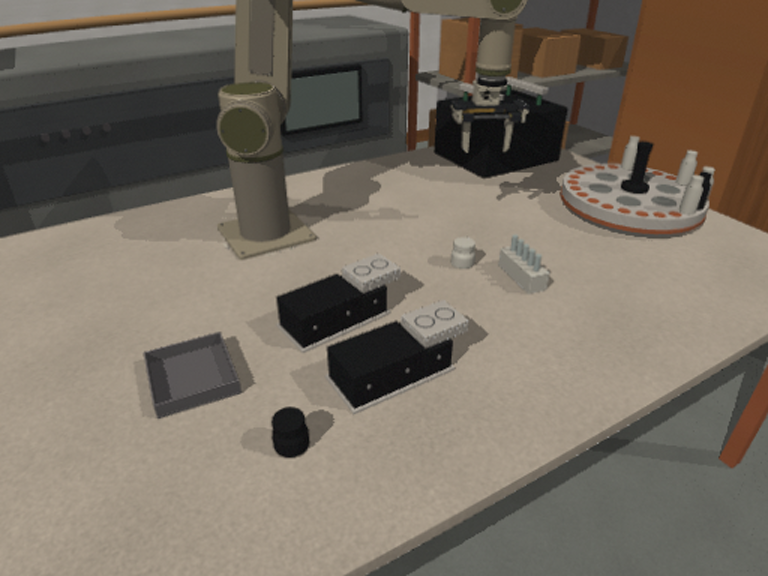

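View pics/top0.png

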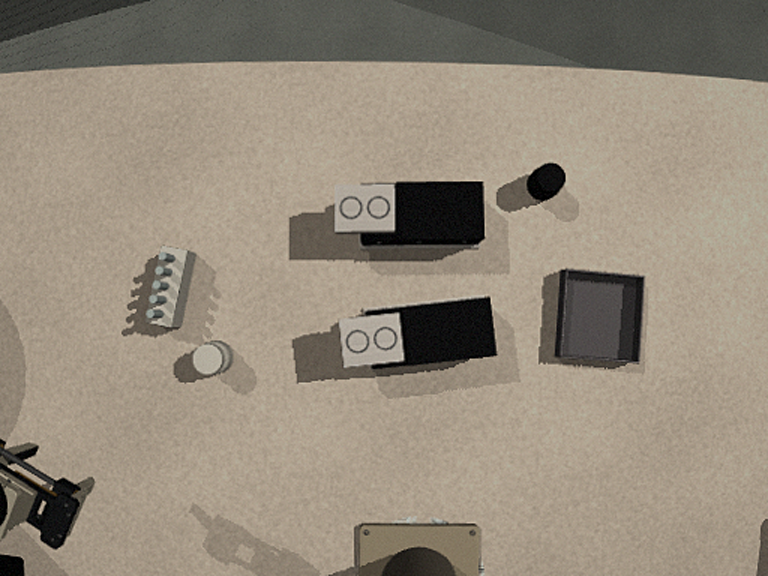

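View pics/wrist0.png

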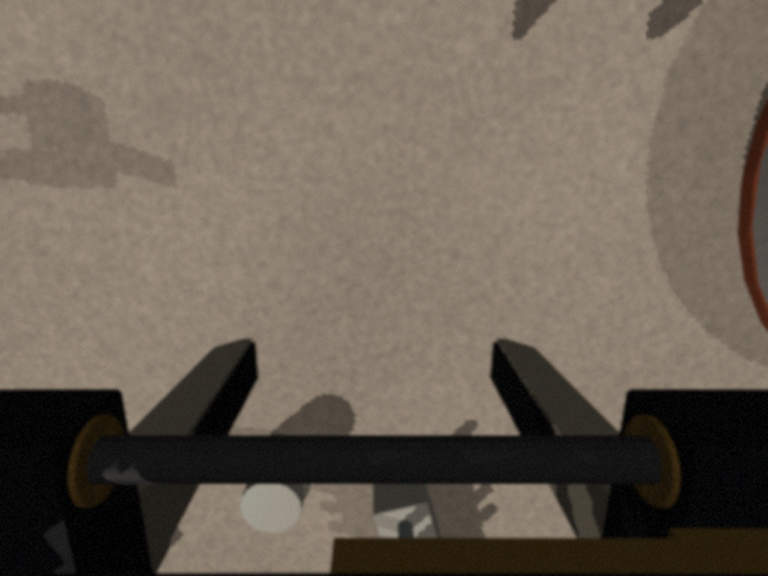

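```bash
cat > h.py <<'E'
import numpy as np, cv2
from plant import read_state, read_camera
from scipy.spatial.transform import Rotation as R
def K(c):
    H=c["frame"].shape[0]; f=H/2/np.tan(np.radians(c["vertical_fov"])/2)
    return np.array([[f,0,c["cx"]],[0,f,c["cy"]],[0,0,1.]])
def wfc(c,s=None):
    if "world_from_camera" in c: return c["world_from_camera"]
    T=np.eye(4);T[:3,:3]=R.from_rotvec(s["orientation"]).as_matrix();T[:3,3]=s["tool_pos"]
    return T@c["hand_eye"]
def unproj(c,uv,z,s=None):
    T=wfc(c,s);u=cv2.undistortPoints(np.array(uv,float).reshape(-1,1,2),K(c),c["dist_coeffs"]).reshape(-1,2)
    d=np.c_[u,np.ones(len(u))]@T[:3,:3].T;o=T[:3,3]
    return o+d*((z-o[2])/d[:,2])[:,None]
def proj(c,P,s=None):
    T=np.linalg.inv(wfc(c,s));Pc=np.array(P,float).reshape(-1,3)@T[:3,:3].T+T[:3,3]
    return cv2.projectPoints(Pc,np.zeros(3),np.zeros(3),K(c),c["dist_coeffs"])[0].reshape(-1,2)
def crop(c,x0,y0,x1,y1,k,name):
    im=c["frame"][y0:y1,x0:x1,::-1]
    cv2.imwrite(name,cv2.resize(im,None,fx=k,fy=k,interpolation=cv2.INTER_CUBIC))
def shot(name):
    s=read_state();c=read_camera(name);return s,c
def rows(pos=None,rot=None,s=None):
    "target pose -> scaled shift/turn numbers"
    s=s or read_state();R0=R.from_rotvec(s["orientation"])
    p=R0.inv().apply(np.array(pos)-s["tool_pos"])/0.5
    t=(R0.inv()*rot).as_rotvec()/(np.pi/2) if rot is not None else np.zeros(3)
    return np.round(p,4),np.round(t,4)
E
python3 - <<'E'
from h import *
s,c=shot("top")
crop(c,210,110,340,260,5,"pics/topc.png")
s,c2=shot("scene")
crop(c2,170,155,330,285,5,"pics/scenec.png")
E
```

```text
(no output)
```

View pics/topc.png

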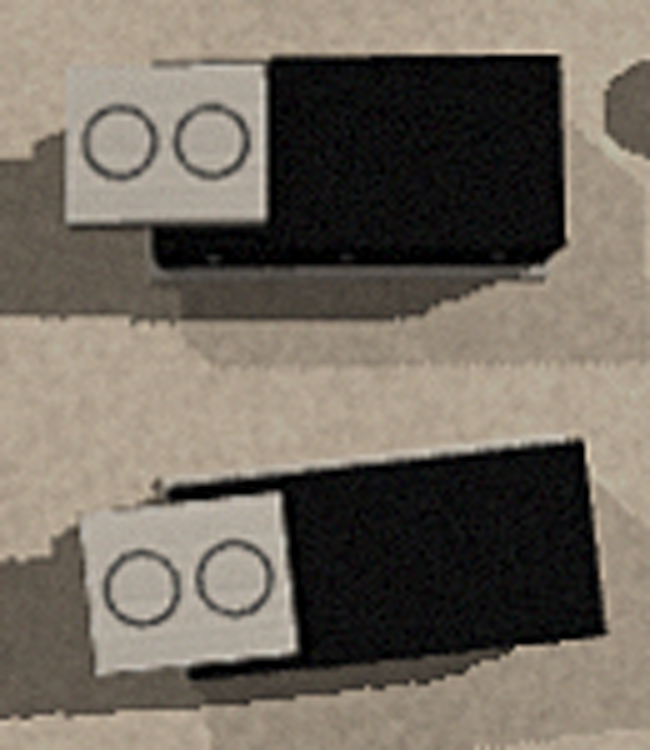

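View pics/scenec.png

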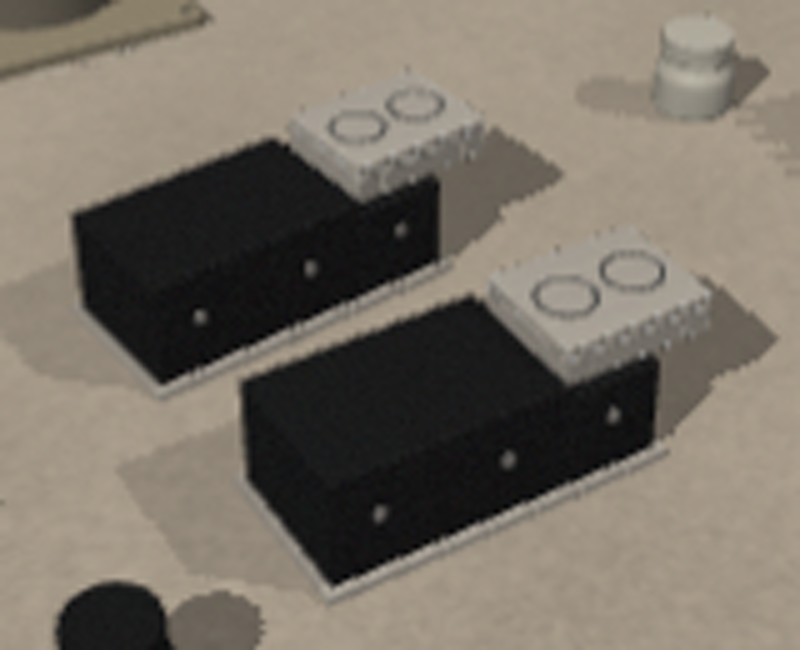

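Run:
```python
from h import *
s,c=shot("top")
def fit(px,z,L,W):
    P=unproj(c,px,z)[:,:2];print(np.round(P,4).tolist());m=P.mean(0)
    ax=(P[1]+P[2]-P[0]-P[3])/2; print("c",m.round(4),"len",np.linalg.norm(ax).round(4),"wid",np.linalg.norm((P[0]+P[1]-P[2]-P[3])/2).round(4),"ang",np.degrees(np.arctan2(ax[1],ax[0])).round(2))
f=lambda a:np.array(a)/5.+[210,110]
fit(f([(66,66),(267,62),(269,222),(66,224)]),.096,.1,.08)
fit(f([(82,515),(283,490),(300,655),(98,673)]),.096,.1,.08)
print(unproj(c,f([(560,56),(566,245),(583,440),(605,632)]),.078).round(4))
fit(np.array([(560,269),(644,275),(640,364),(557,360)])/1.5,.032,.16,.15)
```

```text
[[0.705, 0.1536], [0.7082, 0.0525], [0.6269, 0.0505], [0.6247, 0.1517]]
c [0.6662 0.1021] len 0.1011 wid 0.0808 ang -88.43
[[0.4801, 0.1409], [0.4938, 0.0419], [0.4128, 0.0325], [0.4026, 0.1317]]
c [0.4473 0.0867] len 0.0998 wid 0.0798 ang -83.1
[[ 0.7187 -0.0984  0.078 ]
 [ 0.6204 -0.1012  0.078 ]
 [ 0.5211 -0.11    0.078 ]
 [ 0.4244 -0.1217  0.078 ]]
[[0.5748, -0.2458], [0.5664, -0.4036], [0.4051, -0.3946], [0.4123, -0.24]]
c [ 0.4897 -0.321 ] len 0.1564 wid 0.162 ang -92.85
```

```bash
cat >> h.py <<'E'
ST={'N':(np.array([.4547,.0330]),np.radians(-83.1)),'F':(np.array([.6655,.0502]),np.radians(-88.43))}
def tgt(st,g,tilt,flip=1):
    "grasp point g=(x,y,z) in stand frame, tilt deg (+: tool points to deck)"
    o,a=ST[st];d=np.array([np.cos(a),np.sin(a),0]);e=np.array([-d[1],d[0],0]);Z=np.array([0,0,1.])
    t=np.radians(tilt);tz=-np.cos(t)*Z+np.sin(t)*d;ty=e*flip;tx=np.cross(ty,tz)
    p=np.r_[o,0]+g[0]*d+g[1]*e+g[2]*Z+.019*tz
    return p,R.from_matrix(np.c_[tx,ty,tz])
def insf(st,p):
    o,a=ST[st];v=np.array(p[:2])-o;return np.array([v@[np.cos(a),np.sin(a)],v@[-np.sin(a),np.cos(a)],p[2]])
def stat():
    s=read_state();Rm=R.from_rotvec(s["orientation"]).as_matrix();g=s["tool_pos"]-.019*Rm[:,2]
    print("t",round(s["t"],2),"q",s["q"].round(2),"tcp",s["tool_pos"].round(4),"grasp",g.round(4),"F",s["force"].round(1),"op",round(s["opening"],4))
    for k in ST:
        a=ST[k][1];d=np.array([np.cos(a),np.sin(a),0]);print(k,"grasp in stand",insf(k,g).round(4),"tilt",np.degrees(np.arctan2(Rm[:,2]@d,-Rm[2,2])).round(1),"yrow",Rm[:,1].round(3))
    return s
E
python3 - <<'E'
from h import *
stat()
for k,c in(('N',(.4473,.0867,.083)),('F',(.6662,.1021,.083))): print(k,insf(k,c).round(4))
cx,cy=insf('N',(.4473,.0867,.083))[:2]
for z,t in((.20,0),(.2,45),(.09,45)):
    print(z,t,*rows(*tgt('N',(cx-.032,cy,z),t)))
E
```

```text
t 0.3 q [ 1.05  0.13  1.49  0.    1.52 -0.09] tcp [0.2548 0.543  0.2183] grasp [0.2548 0.543  0.2373] F [ 1.  -0.1 -0.2] op 0.0929
N grasp in stand [-0.5303 -0.1372  0.2373] tilt 0.0 yrow [ 0.425  0.905 -0.001]
F grasp in stand [-0.5039 -0.397   0.2373] tilt 0.0 yrow [ 0.425  0.905 -0.001]
N [-0.0542 -0.0009  0.083 ]
F [-0.0519  0.0021  0.083 ]
0.2 0 [-0.7023 -0.6083  0.0749] [-4.00e-04  2.00e-04  6.44e-01]
0.2 45 [-0.7166 -0.631   0.0638] [ 0.252  -0.4556  0.6095]
0.09 45 [-0.7166 -0.6309  0.2838] [ 0.252  -0.4556  0.6095]
```

Call:
{"method": "jog_arm", "body": {
  "motion": [1,-0.36,-0.31,0.0,0.12,-0.22,0.3,1,-0.717,-0.631,0.06,0.252,-0.456,0.61,1,-0.717,-0.631,0.06,0.252,-0.456,0.61,1,-0.717,-0.631,0.06,0.252,-0.456,0.61,1,-0.717,-0.631,0.06,0.252,-0.456,0.61,1,-0.717,-0.631,0.06,0.252,-0.456,0.61,1,-0.717,-0.631,0.06,0.252,-0.456,0.61,1,-0.717,-0.631,0.06,0.252,-0.456,0.61],
  "grip_force": 60
}}

```text
t: 1.1
tool_pos: [0.4146, 0.1759, 0.1943]
orientation: [1.611, 1.909, -0.654]
force: [1.1, 0.0, 0.2]
opening: 0.093
```

Run:
```python
from h import *
s=stat()
cx,cy=insf('N',(.4473,.0867,.083))[:2]
for z,t in((.2,45),(.2,-45)):
    print(z,t,*rows(*tgt('N',(cx-.032,cy,z),t)))
```

```text
t 1.1 q [ 0.76  0.15  1.7  -0.6   1.75  0.63] tcp [0.4146 0.1759 0.1943] grasp [0.4127 0.1887 0.2082] F [1.1 0.  0.2] op 0.093
N grasp in stand [-0.1597 -0.023   0.2082] tilt 43.2 yrow [ 0.987  0.162 -0.015]
F grasp in stand [-0.1454 -0.2489  0.2082] tilt 43.0 yrow [ 0.987  0.162 -0.015]
0.2 45 [-0.0987  0.0375  0.1133] [ 0.0119 -0.0198  0.0259]
0.2 -45 [-0.0596  0.0398  0.0765] [-0.0109  0.98    0.0296]
```

Call:
{"method": "jog_arm", "body": {
  "motion": [1,-0.099,0.0375,0.113,0.012,-0.02,0.026,1,-0.099,0.0375,0.113,0.012,-0.02,0.026,1,-0.099,0.0375,0.113,0.012,-0.02,0.026]
}}

```text
t: 1.4
tool_pos: [0.4453, 0.1021, 0.186]
orientation: [1.64, 1.845, -0.683]
force: [0.5, -0.2, -0.0]
opening: 0.0928
```

Run:
```python
from h import *
s=stat()
cx,cy=insf('N',(.4473,.0867,.083))[:2]
for z,t in((.13,45),(.09,45)):
    print(z,t,*rows(*tgt('N',(cx-.032,cy,z),t)))
c=read_camera("wrist");crop(c,0,0,512,384,1.5,"pics/w1.png")
```

```text
t 1.4 q [ 0.63  0.12  1.77 -0.67  1.68  0.59] tcp [0.4453 0.1021 0.186 ] grasp [0.4438 0.1154 0.1994] F [ 0.5 -0.2 -0. ] op 0.0928
N grasp in stand [-0.0831 -0.001   0.1994] tilt 45.1 yrow [ 0.993  0.116 -0.001]
F grasp in stand [-0.0713 -0.2199  0.1994] tilt 45.0 yrow [ 0.993  0.116 -0.001]
0.13 45 [0.1027 0.0005 0.0936] [-0.0023  0.0012 -0.001 ]
0.09 45 [0.1593 0.0006 0.1501] [-0.0023  0.0012 -0.001 ]
```

View pics/w1.png

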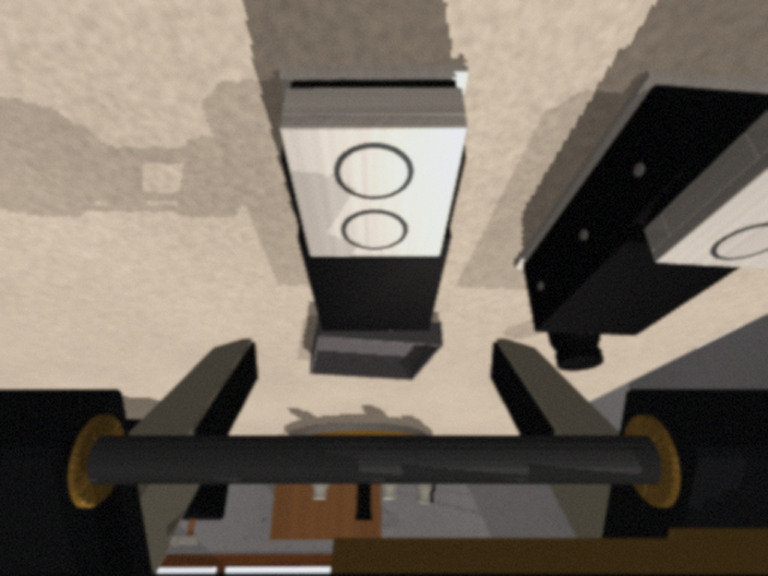

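Call:
{"method": "jog_arm", "body": {
  "motion": [1,0.05,0,0.047,0,0,0,1,0.103,0,0.094,0,0,0,1,0.159,0,0.15,0,0,0,1,0.159,0,0.15,0,0,0,1,0.159,0,0.15,0,0,0]
}}

```text
t: 1.95
tool_pos: [0.4442, 0.1073, 0.0778]
orientation: [1.639, 1.847, -0.682]
force: [-0.2, 0.4, 0.7]
opening: 0.0928
```

Run:
```python
from h import *
s=stat()
c=read_camera("wrist");crop(c,0,0,512,384,1.5,"pics/w2.png")
```

```text
t 1.95 q [ 0.64  0.29  1.8  -0.66  1.53  0.72] tcp [0.4442 0.1073 0.0778] grasp [0.4427 0.1207 0.0912] F [-0.2  0.4  0.7] op 0.0928
N grasp in stand [-0.0885 -0.0014  0.0912] tilt 45.1 yrow [ 0.993  0.118 -0.002]
F grasp in stand [-0.0765 -0.2208  0.0912] tilt 45.0 yrow [ 0.993  0.118 -0.002]
```

View pics/w2.png

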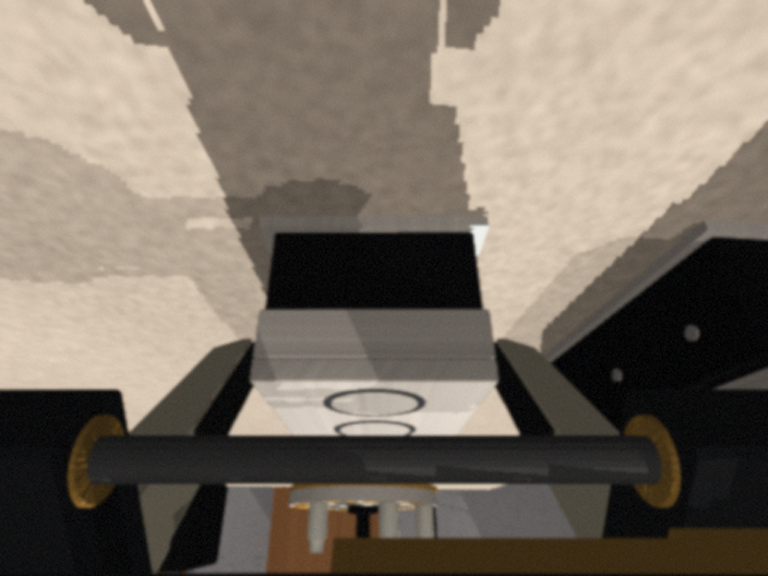

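Call:
{"method": "jog_arm", "body": {
  "motion": [0,0,0,0,0,0,0,0,0,0,0,0,0,0,0,0,0,0,0,0,0,0,0,0,0,0,0,0,0,0,0,0,0,0,0],
  "grip_force": 60
}}

```text
t: 2.5
tool_pos: [0.4463, 0.1089, 0.0809]
orientation: [1.641, 1.845, -0.674]
force: [-2.6, 4.2, 7.4]
opening: 0.0798
```

Run:
```python
from h import *
s=stat()
for z,t in((.15,45),(.22,0),(.22,-45)):
    print(z,t,*rows(*tgt('N',(-.0885+(t==45)*0,0,z),t)))
```

```text
t 2.5 q [ 0.64  0.28  1.8  -0.66  1.53  0.72] tcp [0.4463 0.1089 0.0809] grasp [0.4447 0.1222 0.0943] F [-2.6  4.2  7.4] op 0.0798
N grasp in stand [-0.0897  0.0008  0.0943] tilt 44.9 yrow [0.993 0.118 0.004]
F grasp in stand [-0.078  -0.2187  0.0943] tilt 44.8 yrow [0.993 0.118 0.004]
0.15 45 [-0.0805 -0.0012 -0.0771] [ 0.001  -0.0006 -0.0026]
0.22 0 [-0.1525 -0.0007 -0.1873] [ 0.0019  0.4994 -0.0021]
0.22 -45 [-0.1413 -0.0007 -0.2141] [ 0.0028  0.9994 -0.0013]
```

Call:
{"method": "jog_arm", "body": {
  "motion": [0,-0.03,0,-0.03,0,0,0,0,-0.06,0,-0.06,0,0,0,0,-0.08,0,-0.077,0,0,0,0,-0.08,0,-0.077,0,0,0]
}}

```text
t: 2.9
tool_pos: [0.4474, 0.1084, 0.1384]
orientation: [1.643, 1.844, -0.669]
force: [0.6, 1.0, -3.1]
opening: 0.0793
```

Run:
```python
from h import *
s=stat()
for z,t in((.22,0),(.22,-45)):
    print(z,t,*rows(*tgt('N',(-.0885+(t==45)*0,0,z),t)))
c=read_camera("scene");crop(c,160,100,360,250,4,"pics/s3.png")
```

```text
t 2.9 q [ 0.64  0.19  1.78 -0.66  1.61  0.65] tcp [0.4474 0.1084 0.1384] grasp [0.4458 0.1217 0.1518] F [ 0.6  1.  -3.1] op 0.0793
N grasp in stand [-0.0892  0.0018  0.1518] tilt 44.8 yrow [0.993 0.118 0.008]
F grasp in stand [-0.0775 -0.2177  0.1518] tilt 44.7 yrow [0.993 0.118 0.008]
0.22 0 [-0.0703 -0.0028 -0.1068] [ 0.0042  0.498  -0.0031]
0.22 -45 [-0.059  -0.0027 -0.1336] [ 0.0055  0.998  -0.0014]
```

View pics/s3.png

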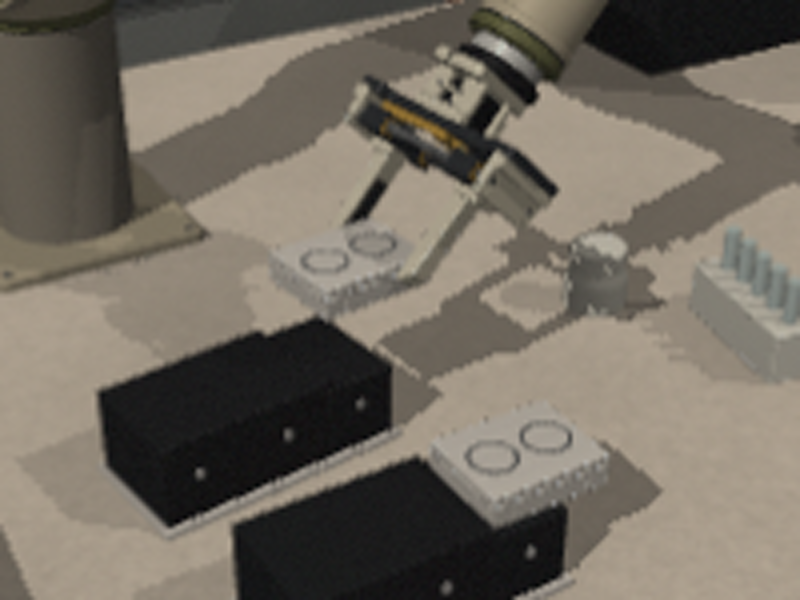

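Run:
```python
from h import *
s=stat()
for x,z,t in((-.04,.24,0),(.028,.24,-45),(.028,.164,-45)):
    print(z,t,*rows(*tgt('N',(x,0,z),t)))
```

```text
t 2.95 q [ 0.64  0.19  1.79 -0.66  1.61  0.65] tcp [0.4468 0.1081 0.1369] grasp [0.4451 0.1214 0.1504] F [-0.3  0.1 -2.4] op 0.0793
N grasp in stand [-0.0889  0.0011  0.1504] tilt 44.8 yrow [0.993 0.118 0.006]
F grasp in stand [-0.0772 -0.2184  0.1504] tilt 44.7 yrow [0.993 0.118 0.006]
0.24 0 [-0.1689 -0.0011 -0.0691] [ 0.0031  0.4983 -0.0027]
0.24 -45 [-0.2542 -0.0008 -0.    ] [ 0.0043  0.9983 -0.0014]
0.164 -45 [-0.147  -0.0017  0.1077] [ 0.0043  0.9983 -0.0014]
```

Call:
{"method": "jog_arm", "body": {
  "motion": [0,-0.06,0,-0.05,0,0.09,0,0,-0.169,-0.001,-0.069,0.003,0.498,-0.002,0,-0.169,-0.001,-0.069,0.003,0.498,-0.002,0,-0.169,-0.001,-0.069,0.003,0.498,-0.002,0,-0.169,-0.001,-0.069,0.003,0.498,-0.002,0,-0.254,-0.001,0,0.004,0.998,-0.001,0,-0.254,-0.001,0,0.004,0.998,-0.001,0,-0.254,-0.001,0,0.004,0.998,-0.001]
}}

```text
t: 3.75
tool_pos: [0.4569, 0.0163, 0.2271]
orientation: [-1.889, -2.124, -0.354]
force: [-1.4, 0.4, -3.7]
opening: 0.0798
```

Run:
```python
from h import *
s=stat()
for x,z,t in((.028,.24,-45),(.028,.164,-45)):
    print(z,t,*rows(*tgt('N',(x,0,z),t)))
```

```text
t 3.75 q [-0.35 -0.17  1.81  0.33  1.66 -0.47] tcp [0.4569 0.0163 0.2271] grasp [0.4577 0.0094 0.2448] F [-1.4  0.4 -3.7] op 0.0798
N grasp in stand [2.380e-02 2.000e-04 2.448e-01] tilt -21.3 yrow [ 0.993  0.117 -0.   ]
F grasp in stand [ 0.0351 -0.2088  0.2448] tilt -21.2 yrow [ 0.993  0.117 -0.   ]
0.24 -45 [ 0.0039 -0.0004  0.0026] [ 0.0009  0.2636 -0.002 ]
0.164 -45 [-0.0512 -0.0004  0.1442] [ 0.0009  0.2636 -0.002 ]
```

Call:
{"method": "jog_arm", "body": {
  "motion": [0,0.004,0,0.003,0,0.264,-0.002,0,0.004,0,0.003,0,0.264,-0.002,0,0.004,0,0.003,0,0.264,-0.002,0,0.004,0,0.003,0,0.264,-0.002]
}}

```text
t: 4.15
tool_pos: [0.4549, 0.0175, 0.2221]
orientation: [-1.639, -1.834, -0.679]
force: [-0.2, -0.4, -3.4]
opening: 0.0796
```

Run:
```python
from h import *
s=stat()
for x,z,t in((.028,.175,-45),(.028,.164,-45)):
    print(z,t,*rows(*tgt('N',(x,0,z),t)))
c=read_camera("scene");crop(c,160,100,360,250,4,"pics/s4.png")
c=read_camera("wrist");crop(c,0,0,512,384,1.5,"pics/w4.png")
```

```text
t 4.15 q [-0.57  0.07  1.76  0.61  1.83 -0.68] tcp [0.4549 0.0175 0.2221] grasp [0.4566 0.004  0.2355] F [-0.2 -0.4 -3.4] op 0.0796
N grasp in stand [ 0.029  -0.0016  0.2355] tilt -45.5 yrow [ 0.993  0.115 -0.007]
F grasp in stand [ 0.0404 -0.2101  0.2355] tilt -45.3 yrow [ 0.993  0.115 -0.007]
0.175 -45 [-0.0851  0.0042  0.0862] [-0.0007 -0.0051 -0.0058]
0.164 -45 [-0.1007  0.0043  0.1017] [-0.0007 -0.0051 -0.0058]
```

View pics/s4.png

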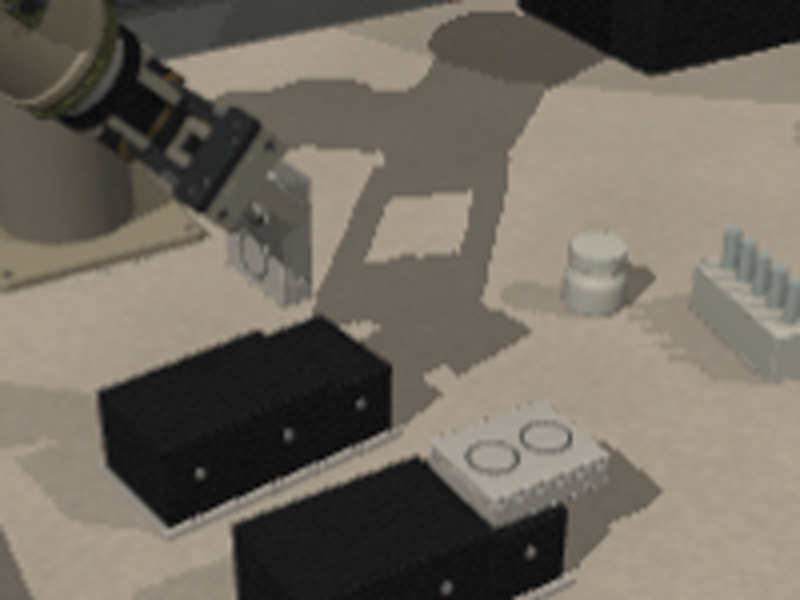

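View pics/w4.png

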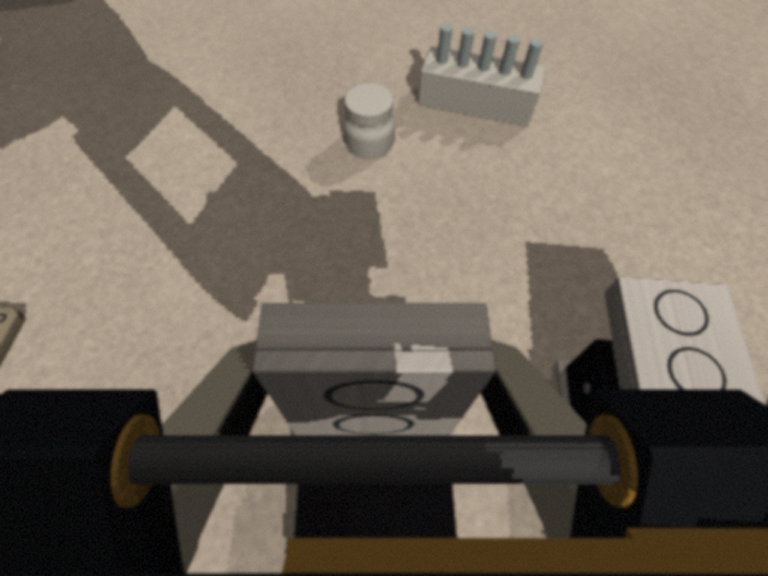

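Call:
{"method": "jog_arm", "body": {
  "motion": [0,-0.05,0.004,0.05,0,-0.005,-0.006,0,-0.085,0.004,0.086,0,-0.005,-0.006,0,-0.093,0.004,0.094,0,-0.005,-0.006,0,-0.098,0.004,0.099,0,-0.005,-0.006,0,-0.102,0.004,0.103,0,-0.005,-0.006,0,-0.102,0.004,0.103,0,-0.005,-0.006]
}}

```text
t: 4.85
tool_pos: [0.4585, 0.0187, 0.1532]
orientation: [-1.638, -1.861, -0.676]
force: [-0.3, -1.0, -3.6]
opening: 0.0794
```

Run:
```python
from h import *
s=stat()
```

```text
t 4.85 q [-0.56  0.14  1.8   0.59  1.72 -0.75] tcp [0.4585 0.0187 0.1532] grasp [0.4601 0.0055 0.1668] F [-0.3 -1.  -3.6] op 0.0794
N grasp in stand [0.028  0.0021 0.1668] tilt -44.5 yrow [0.992 0.125 0.006]
F grasp in stand [ 0.0391 -0.2066  0.1668] tilt -44.3 yrow [0.992 0.125 0.006]
```

Call:
{"method": "jog_arm", "body": {
  "motion": [0,-0.003,0,0.003,0,0,0,0,-0.006,0,0.006,0,-0.002,0,0,-0.007,0,0.007,0,-0.002,0,0,-0.007,0,0.007,0,-0.002,0]
}}

```text
t: 5.25
tool_pos: [0.4591, 0.0183, 0.1494]
orientation: [-1.64, -1.865, -0.675]
force: [0.2, -2.4, 4.6]
opening: 0.0794
```

Run:
```python
from h import *
s=stat()
c=read_camera("scene");crop(c,160,100,360,250,4,"pics/s5.png")
```

```text
t 5.25 q [-0.55  0.15  1.81  0.58  1.71 -0.76] tcp [0.4591 0.0183 0.1494] grasp [0.4607 0.0051 0.163 ] F [ 0.2 -2.4  4.6] op 0.0794
N grasp in stand [0.0284 0.0026 0.163 ] tilt -44.3 yrow [0.992 0.125 0.007]
F grasp in stand [ 0.0395 -0.206   0.163 ] tilt -44.1 yrow [0.992 0.125 0.007]
```

View pics/s5.png

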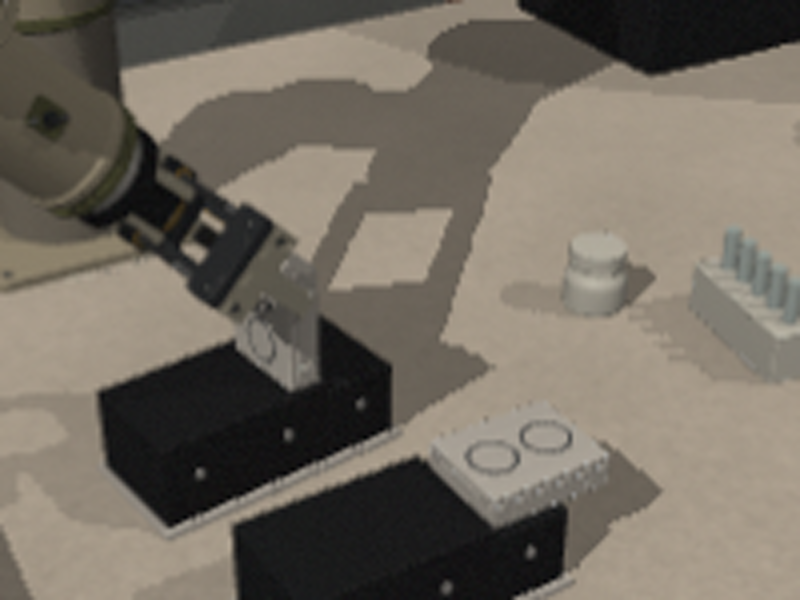

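Call:
{"method": "jog_arm", "body": {
  "motion": [1,0,0,0,0,0,0,1,0,0,0,0,0,0,1,0,0,0,0,0,0,1,0,0,-0.05,0,0,0,1,0,0,-0.13,0,0,0,1,0,0,-0.2,0,0,0]
}}

```text
t: 5.9
tool_pos: [0.467, -0.0515, 0.2218]
orientation: [-1.639, -1.864, -0.674]
force: [0.5, -0.9, -0.1]
opening: 0.0931
```

Run:
```python
from h import *
s=stat()
c=read_camera("scene");crop(c,160,100,360,250,4,"pics/s6.png")
for x,z,t in((-.01,.26,0),(-.06,.26,0),(-.06,.18,0),(.06,.18,0)):
    print(x,z,t,*rows(*tgt('N',(x,0,z),t)))
```

```text
t 5.9 q [-0.65  0.17  1.64  0.56  1.88 -0.76] tcp [ 0.467  -0.0515  0.2218] grasp [ 0.4686 -0.0647  0.2354] F [ 0.5 -0.9 -0.1] op 0.0931
N grasp in stand [0.0987 0.0021 0.2354] tilt -44.3 yrow [0.992 0.125 0.007]
F grasp in stand [ 0.1095 -0.2     0.2354] tilt -44.2 yrow [0.992 0.125 0.007]
-0.01 0.26 0 [ 0.1643 -0.0062  0.1164] [ 0.0063 -0.489   0.0047]
-0.06 0.26 0 [ 0.2362 -0.0059  0.1859] [ 0.0063 -0.489   0.0047]
-0.06 0.18 0 [ 0.125  -0.0078  0.301 ] [ 0.0063 -0.489   0.0047]
0.06 0.18 0 [-0.0476 -0.0085  0.1342] [ 0.0063 -0.489   0.0047]
```

View pics/s6.png

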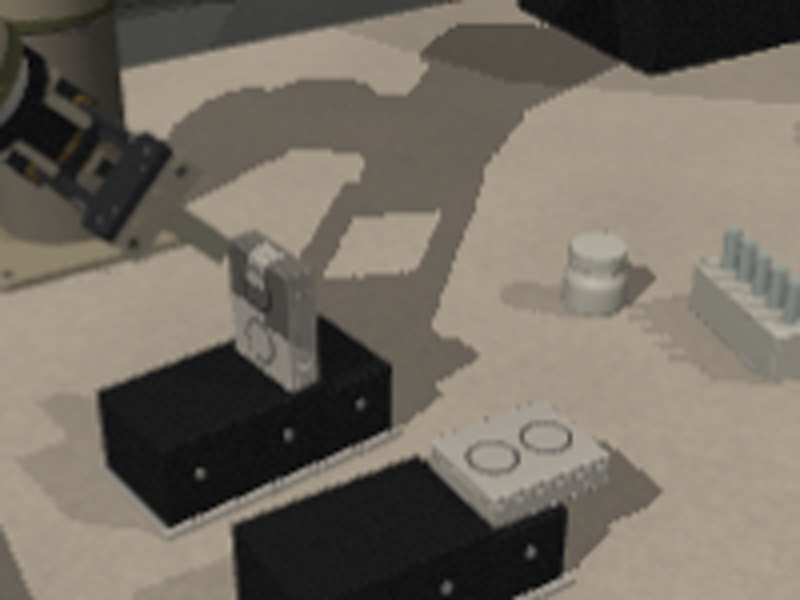

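Call:
{"method": "jog_arm", "body": {
  "motion": [0,0.07,0,-0.03,0,-0.09,0,0,0.236,-0.006,0.186,0.006,-0.489,0.005,0,0.236,-0.006,0.186,0.006,-0.489,0.005,0,0.236,-0.006,0.186,0.006,-0.489,0.005,0,0.236,-0.006,0.186,0.006,-0.489,0.005,0,0.236,-0.006,0.186,0.006,-0.489,0.005,0,0.236,-0.006,0.186,0.006,-0.489,0.005]
}}

```text
t: 6.65
tool_pos: [0.4468, 0.095, 0.2411]
orientation: [2.077, 2.355, 0.0]
force: [-0.6, 0.1, -0.4]
opening: 0.0417
```

Run:
```python
from h import *
s=stat()
c=read_camera("wrist");crop(c,0,0,512,384,1.5,"pics/w7.png")
for x,z,t in ((-.05,.184,0),(.03,.184,0),(.05,.184,0)):
    print(x,z,t,*rows(*tgt('N',(x,0,z),t)))
```

```text
t 6.65 q [ 0.1  -0.28  1.83 -0.    1.58 -0.03] tcp [0.4468 0.095  0.2411] grasp [0.4468 0.0951 0.2601] F [-0.6  0.1 -0.4] op 0.0417
N grasp in stand [-0.0626 -0.0004  0.2601] tilt 0.1 yrow [0.992 0.125 0.001]
F grasp in stand [-0.0508 -0.2174  0.2601] tilt 0.0 yrow [0.992 0.125 0.001]
-0.05 0.184 0 [-0.0234  0.0007  0.1515] [-0.     -0.0008  0.0022]
0.03 0.184 0 [-1.834e-01  1.000e-04  1.513e-01] [-0.     -0.0008  0.0022]
0.05 0.184 0 [-0.2234 -0.      0.1512] [-0.     -0.0008  0.0022]
```

View pics/w7.png

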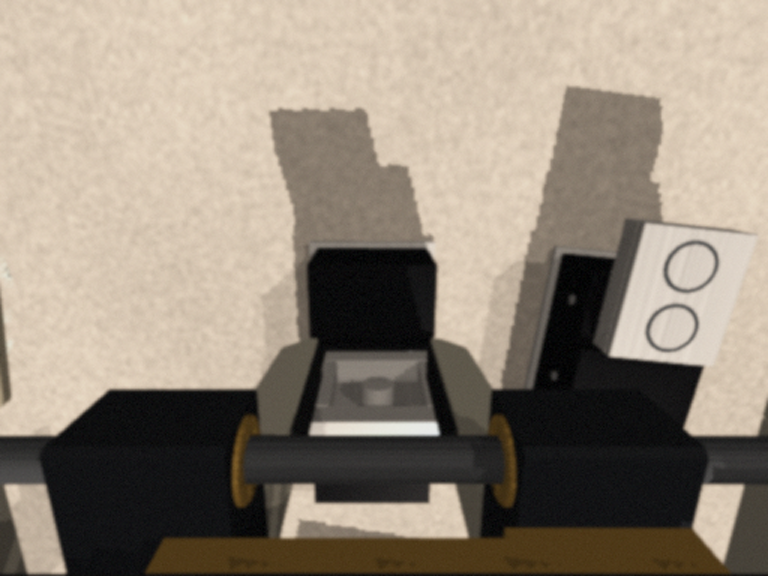

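Call:
{"method": "jog_arm", "body": {
  "motion": [0.45,-0.01,0,0.09,0,0,0,0.45,-0.023,0,0.151,0,0,0,0.45,-0.06,0,0.151,0,0,0,0.45,-0.1,0,0.151,0,0,0,0.45,-0.13,0,0.151,0,0,0,0.45,-0.15,0,0.151,0,0,0,0.45,-0.17,0,0.151,0,0,0,0.45,-0.19,0,0.151,0,0,0]
}}

```text
t: 7.5
tool_pos: [0.4586, -0.0011, 0.1649]
orientation: [-2.08, -2.352, -0.002]
force: [0.6, -0.4, 0.2]
opening: 0.0417
```

Run:
```python
from h import *
s=stat()
c=read_camera("scene");crop(c,160,100,360,250,4,"pics/s8.png")
```

```text
t 7.5 q [-0.12 -0.23  1.94  0.    1.44 -0.24] tcp [ 0.4586 -0.0011  0.1649] grasp [ 0.4586 -0.0011  0.1839] F [ 0.6 -0.4  0.2] op 0.0417
N grasp in stand [ 0.0343 -0.0002  0.1839] tilt -0.1 yrow [ 0.992  0.122 -0.   ]
F grasp in stand [ 0.0456 -0.2082  0.1839] tilt -0.1 yrow [ 0.992  0.122 -0.   ]
```

View pics/s8.png

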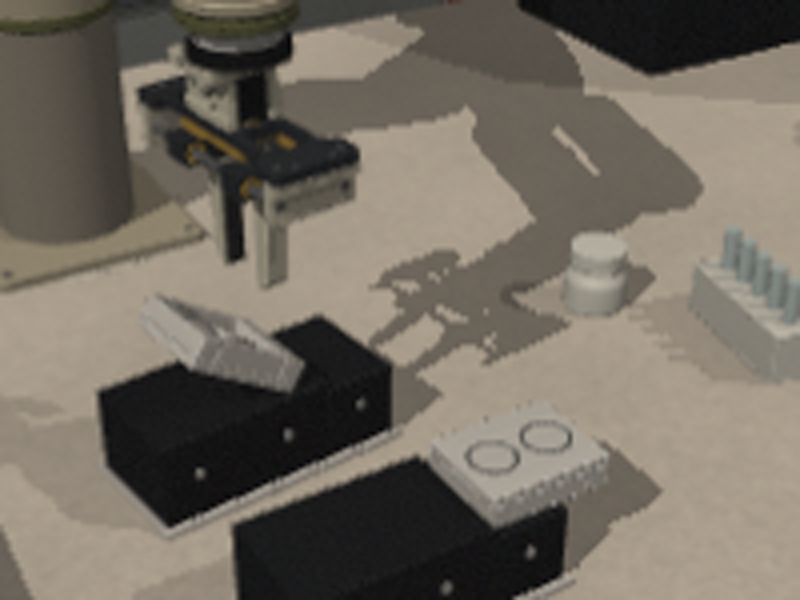

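Run:
```python
from h import *
for x,z,t in ((-.09,.22,45),(-.086,.0905,45)):
    print(x,z,t,*rows(*tgt('F',(x,0.001,z),t)))
```

```text
-0.09 0.22 45 [ 0.2055  0.4396 -0.0829] [ 0.0237 -0.5003  0.0576]
-0.086 0.0905 45 [0.1973 0.4389 0.1761] [ 0.0237 -0.5003  0.0576]
```

Call:
{"method": "jog_arm", "body": {
  "motion": [1,0.0,0,-0.09,0,0,0,1,0.2,0.44,-0.083,0.024,-0.5,0.058,1,0.206,0.44,-0.083,0.024,-0.5,0.058,1,0.206,0.44,-0.083,0.024,-0.5,0.058,1,0.206,0.44,-0.083,0.024,-0.5,0.058,1,0.206,0.44,-0.083,0.024,-0.5,0.058,1,0.206,0.44,-0.083,0.024,-0.5,0.058,1,0.206,0.44,-0.083,0.024,-0.5,0.058]
}}

```text
t: 8.35
tool_pos: [0.6626, 0.1303, 0.1956]
orientation: [1.722, 1.788, -0.737]
force: [-0.0, 0.8, -3.0]
opening: 0.0928
```

Run:
```python
from h import *
s=stat()
c=read_camera("wrist");crop(c,0,0,512,384,1.5,"pics/w9.png")
c=read_camera("scene");crop(c,160,100,360,250,4,"pics/s9.png")
for x,z,t in ((-.086,.2,45),(-.086,.0905,45)):
    print(x,z,t,*rows(*tgt('F',(x,0.001,z),t)))
```

```text
t 8.35 q [ 0.48  0.68  1.05 -0.71  1.78  0.42] tcp [0.6626 0.1303 0.1956] grasp [0.6624 0.1438 0.2089] F [-0.   0.8 -3. ] op 0.0928
N grasp in stand [-0.0851  0.2195  0.2089] tilt 45.3 yrow [ 0.999  0.031 -0.015]
F grasp in stand [-0.0937 -0.0006  0.2089] tilt 45.5 yrow [ 0.999  0.031 -0.015]
-0.086 0.2 45 [0.016  0.0014 0.0307] [-0.002   0.0003  0.0029]
-0.086 0.0905 45 [0.1709 0.0026 0.1854] [-0.002   0.0003  0.0029]
```

View pics/w9.png

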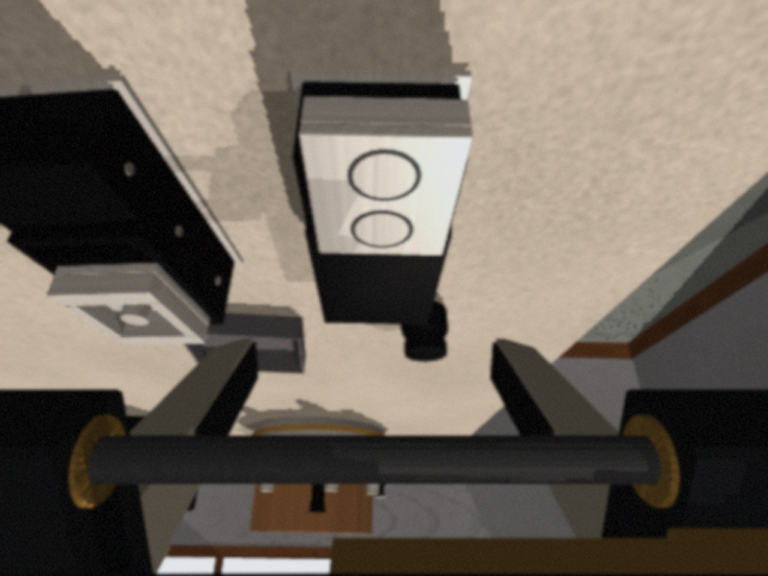

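View pics/s9.png

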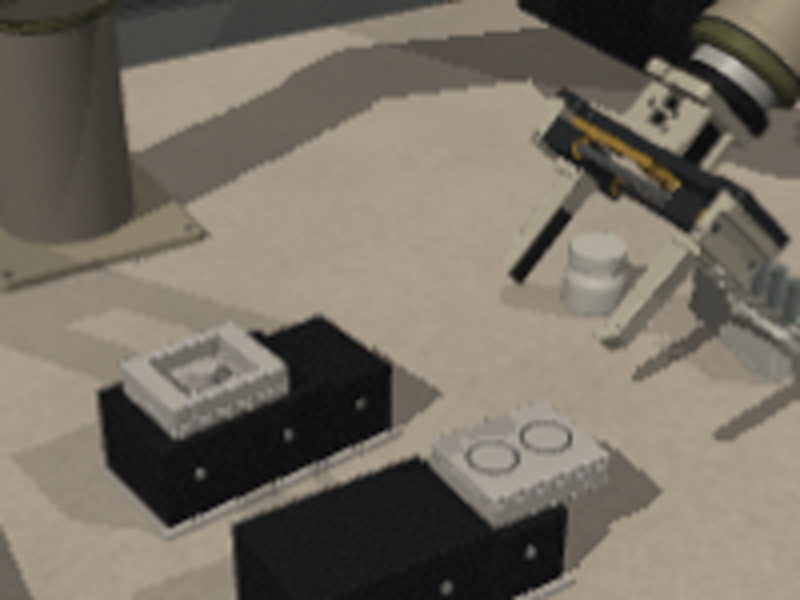

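Call:
{"method": "jog_arm", "body": {
  "motion": [1,0.05,0.001,0.065,-0.002,0,0.003,1,0.1,0.002,0.115,-0.002,0,0.003,1,0.1,0.002,0.115,-0.002,0,0.003]
}}

```text
t: 8.75
tool_pos: [0.6622, 0.1204, 0.1243]
orientation: [1.734, 1.782, -0.724]
force: [-1.1, -0.8, -0.9]
opening: 0.0934
```

Run:
```python
from h import *
s=stat()
c=read_camera("wrist");crop(c,0,0,512,384,1.5,"pics/w10.png")
for x,z,t in ((-.086,.2,45),(-.086,.0905,45)):
    print(x,z,t,*rows(*tgt('F',(x,0.001,z),t)))
```

```text
t 8.75 q [ 0.47  0.72  1.12 -0.7   1.68  0.5 ] tcp [0.6622 0.1204 0.1243] grasp [0.6619 0.1338 0.1378] F [-1.1 -0.8 -0.9] op 0.0934
N grasp in stand [-0.0752  0.2178  0.1378] tilt 44.9 yrow [ 1.     0.025 -0.005]
F grasp in stand [-0.0837 -0.0013  0.1378] tilt 45.0 yrow [ 1.     0.025 -0.005]
-0.086 0.2 45 [-0.0806  0.0019 -0.0859] [-0.0015 -0.     -0.0001]
-0.086 0.0905 45 [0.0742 0.0022 0.069 ] [-0.0015 -0.     -0.0001]
```

View pics/w10.png

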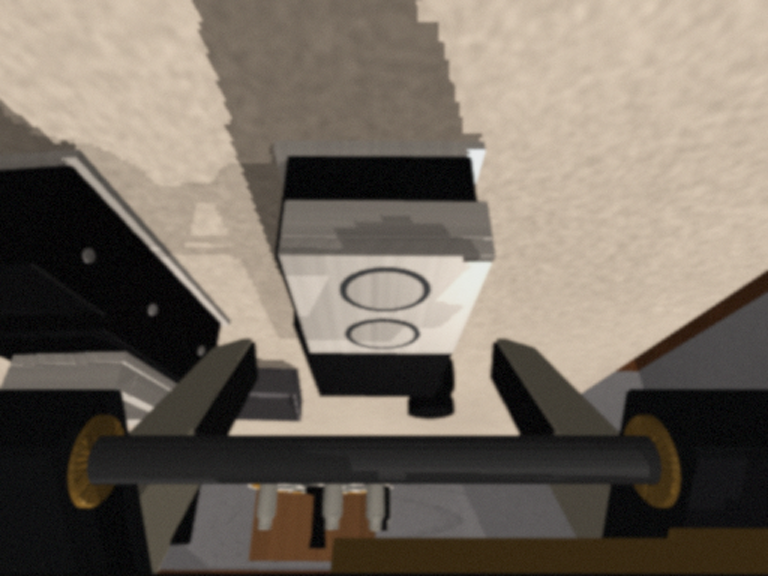

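Call:
{"method": "jog_arm", "body": {
  "motion": [1,0.02,0.0095,0.015,-0.0015,0,0,1,0.055,0.0095,0.05,-0.0015,0,0,1,0.074,0.0095,0.069,-0.0015,0,0,1,0.074,0.0095,0.069,-0.0015,0,0]
}}

```text
t: 9.2
tool_pos: [0.6663, 0.122, 0.0735]
orientation: [1.731, 1.783, -0.724]
force: [0.1, 0.2, -1.0]
opening: 0.0929
```

Call:
{"method": "jog_arm", "body": {
  "motion": [0,0,0,0,0,0,0,0,0,0,0,0,0,0,0,0,0,0,0,0,0,0,0,0,0,0,0,0,0,0,0,0,0,0,0],
  "grip_force": 60
}}

```text
t: 9.7
tool_pos: [0.6664, 0.1222, 0.0736]
orientation: [1.731, 1.783, -0.723]
force: [0.1, 0.4, -2.6]
opening: 0.0796
```

Run:
```python
from h import *
s=stat()
c=read_camera("wrist");crop(c,0,0,512,384,1.5,"pics/w11.png")
y=.004
for x,z,t in ((-.086,.155,45),(-.04,.24,0),(.03,.24,-45),(.03,.164,-45)):
    print(x,z,t,*rows(*tgt('F',(x,y,z),t)))
```

```text
t 9.7 q [ 0.47  0.79  1.11 -0.7   1.63  0.54] tcp [0.6664 0.1222 0.0736] grasp [0.6661 0.1357 0.087 ] F [ 0.1  0.4 -2.6] op 0.0796
N grasp in stand [-0.0765  0.2222  0.087 ] tilt 44.9 yrow [ 1.     0.027 -0.005]
F grasp in stand [-0.0854  0.0029  0.087 ] tilt 45.1 yrow [ 1.     0.027 -0.005]
-0.086 0.155 45 [-0.0953  0.0017 -0.0969] [-0.0022  0.0007  0.0021]
-0.04 0.24 0 [-0.2538  0.0009 -0.163 ] [-0.0029  0.5007  0.0011]
0.03 0.24 -45 [-0.3416  0.0009 -0.0908] [-3.4000e-03  1.0007e+00 -1.0000e-04]
0.03 0.164 -45 [-0.234   0.0016  0.0166] [-3.4000e-03  1.0007e+00 -1.0000e-04]
```

View pics/w11.png

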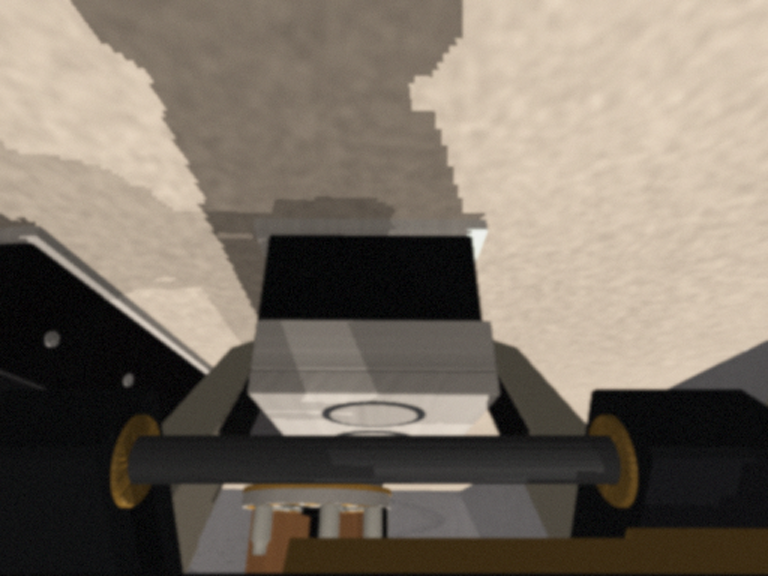

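Call:
{"method": "jog_arm", "body": {
  "motion": [0,-0.04,0,-0.04,0,0,0,0,-0.095,0.001,-0.097,-0.002,0,0,0,-0.254,0.001,-0.163,-0.003,0.5,0,0,-0.254,0.001,-0.163,-0.003,0.5,0,0,-0.254,0.001,-0.163,-0.003,0.5,0,0,-0.254,0.001,-0.163,-0.003,0.5,0,0,-0.254,0.001,-0.163,-0.003,0.5,0,0,-0.3,0.001,-0.13,-0.003,0.75,0]
}}

```text
t: 10.55
tool_pos: [0.6691, 0.0652, 0.227]
orientation: [-2.124, -2.194, -0.13]
force: [1.0, 0.0, -5.8]
opening: 0.0796
```

Run:
```python
from h import *
s=stat()
y=.002
for x,z,t in ((.022,.24,-45),(.022,.167,-45)):
    print(x,z,t,*rows(*tgt('F',(x,y,z),t)))
```

```text
t 10.55 q [-0.05  0.32  1.26  0.12  1.57 -0.08] tcp [0.6691 0.0652 0.227 ] grasp [0.6691 0.0629 0.2459] F [ 1.   0.  -5.8] op 0.0796
N grasp in stand [-0.0039  0.2165  0.2459] tilt -6.9 yrow [0.999 0.033 0.002]
F grasp in stand [-0.0126  0.004   0.2459] tilt -6.9 yrow [0.999 0.033 0.002]
0.022 0.24 -45 [-0.0466 -0.0043 -0.0047] [-2.000e-04  4.234e-01  3.600e-03]
0.022 0.167 -45 [-0.0642 -0.0046  0.1402] [-2.000e-04  4.234e-01  3.600e-03]
```

Call:
{"method": "jog_arm", "body": {
  "motion": [0,-0.02,-0.002,-0.004,0,0.2,0,0,-0.0466,-0.004,-0.004,0,0.423,0.0036,0,-0.0466,-0.004,-0.004,0,0.423,0.0036,0,-0.0466,-0.004,-0.004,0,0.423,0.0036,0,-0.0466,-0.004,-0.004,0,0.423,0.0036,0,-0.055,-0.004,0.07,0,0.423,0.0036,0,-0.064,-0.0045,0.14,0,0.423,0.0036,0,-0.064,-0.0045,0.14,0,0.423,0.0036]
}}

```text
t: 11.35
tool_pos: [0.6654, 0.0415, 0.1486]
orientation: [-1.733, -1.775, -0.711]
force: [-1.6, 0.5, -4.3]
opening: 0.0792
```

Run:
```python
from h import *
s=stat()
c=read_camera("scene");crop(c,160,100,360,250,4,"pics/s12.png")
y=.002
for x,z,t in ((.022,.163,-45),(.022,.158,-45)):
    print(x,z,t,*rows(*tgt('F',(x,y,z),t)))
```

```text
t 11.35 q [-0.39  0.56  1.3   0.7   1.65 -0.49] tcp [0.6654 0.0415 0.1486] grasp [0.6659 0.0281 0.162 ] F [-1.6  0.5 -4.3] op 0.0792
N grasp in stand [0.0303 0.2091 0.162 ] tilt -44.9 yrow [ 1.     0.027 -0.008]
F grasp in stand [ 0.0221 -0.0002  0.162 ] tilt -45.0 yrow [ 1.     0.027 -0.008]
0.022 0.163 -45 [-0.0025  0.0031  0.0024] [-0.0025 -0.     -0.0024]
0.022 0.158 -45 [-0.0096  0.0032  0.0094] [-0.0025 -0.     -0.0024]
```

View pics/s12.png

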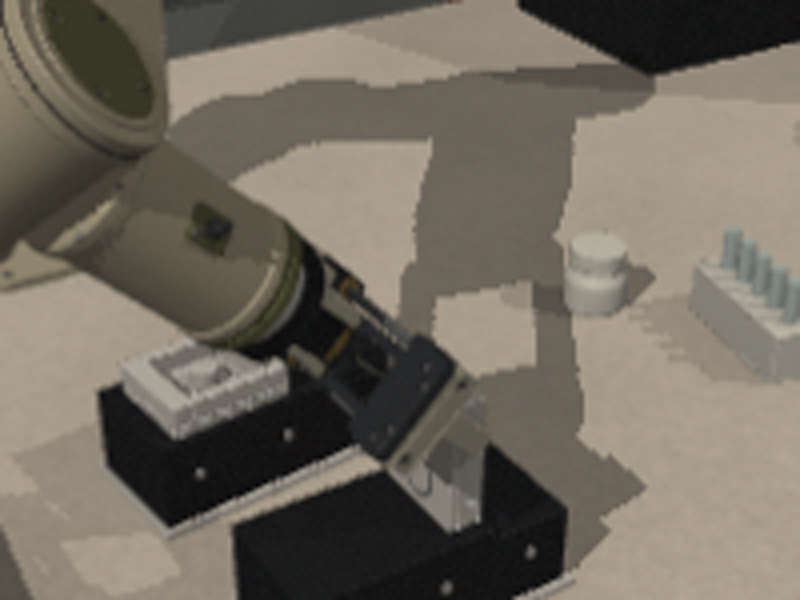

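Call:
{"method": "jog_arm", "body": {
  "motion": [0,-0.003,0.002,0.003,-0.0025,0,-0.002,0,-0.005,0.002,0.005,-0.0025,0,-0.002,0,-0.008,0.002,0.008,-0.0025,0,-0.002,0,-0.008,0.002,0.008,-0.0025,0,-0.002]
}}

```text
t: 11.8
tool_pos: [0.6673, 0.0418, 0.1462]
orientation: [-1.733, -1.781, -0.718]
force: [0.5, -0.5, -4.3]
opening: 0.0797
```

Call:
{"method": "jog_arm", "body": {
  "motion": [0,-0.003,0,0.003,0,0,0,0,-0.005,0,0.005,0,0,0,0,-0.007,0,0.007,0,0,0,0,-0.007,0,0.007,0,0,0]
}}

```text
t: 12.2
tool_pos: [0.6675, 0.0418, 0.146]
orientation: [-1.729, -1.783, -0.721]
force: [-8.1, -3.2, 19.1]
opening: 0.0797
```

Run:
```python
from h import *
s=stat()
```

```text
t 12.2 q [-0.39  0.56  1.3   0.71  1.65 -0.51] tcp [0.6675 0.0418 0.146 ] grasp [0.6678 0.0283 0.1594] F [-8.1 -3.2 19.1] op 0.0797
N grasp in stand [0.0303 0.211  0.1594] tilt -45.0 yrow [1.    0.029 0.003]
F grasp in stand [0.022  0.0017 0.1594] tilt -45.1 yrow [1.    0.029 0.003]
```

Call:
{"method": "jog_arm", "body": {
  "motion": [0,0.003,0,-0.003,0,0,0,0,0.003,0,-0.003,0,0,0,1,0.003,0,-0.003,0,0,0,1,0.003,0,-0.003,0,0,0,1,0.003,0,-0.003,0,0,0,1,0,0,-0.05,0,0,0,1,0,0,-0.13,0,0,0,1,0,0,-0.2,0,0,0]
}}

```text
t: 13.0
tool_pos: [0.6691, -0.0294, 0.2173]
orientation: [-1.728, -1.782, -0.72]
force: [-0.3, -0.4, 0.0]
opening: 0.0933
```

Run:
```python
from h import *
s=stat()
c=read_camera("scene");crop(c,160,100,360,250,4,"pics/s13.png")
for x,z,t in((-.06,.26,0),(-.05,.184,0)):
    print(x,z,t,*rows(*tgt('F',(x,0.002,z),t)))
```

```text
t 13.0 q [-0.48  0.57  1.15  0.69  1.81 -0.48] tcp [ 0.6691 -0.0294  0.2173] grasp [ 0.6694 -0.0429  0.2307] F [-0.3 -0.4  0. ] op 0.0933
N grasp in stand [0.1011 0.2041 0.2307] tilt -45.0 yrow [1.    0.03  0.002]
F grasp in stand [0.0932 0.0014 0.2307] tilt -45.1 yrow [1.    0.03  0.002]
-0.06 0.26 0 [ 0.2309 -0.0018  0.1775] [ 0.0052 -0.4989  0.0017]
-0.05 0.184 0 [ 0.1094 -0.0031  0.271 ] [ 0.0052 -0.4989  0.0017]
```

View pics/s13.png

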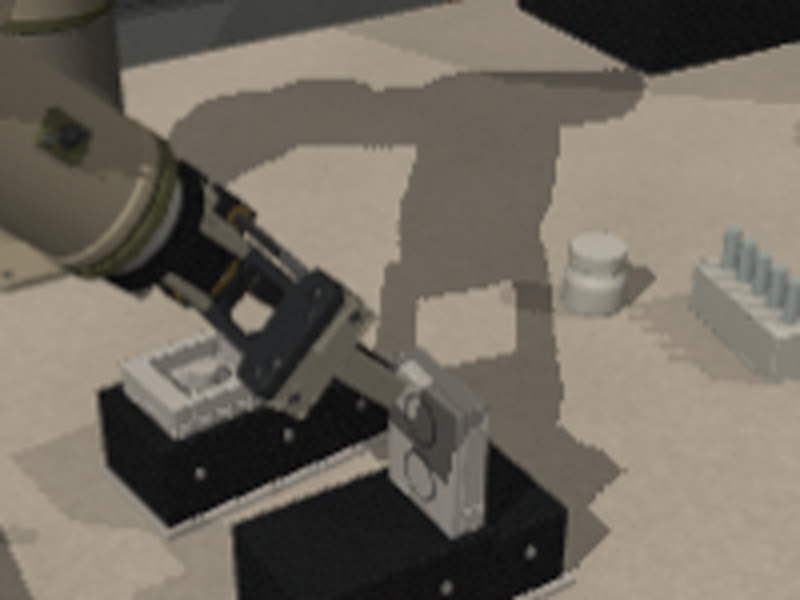

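Standing. Now go round to the pocket side.

Call:
{"method": "jog_arm", "body": {
  "motion": [0.5,0.07,0,-0.03,0,-0.09,0,0.5,0.231,-0.002,0.177,0.005,-0.499,0.002,0.5,0.231,-0.002,0.177,0.005,-0.499,0.002,0.5,0.231,-0.002,0.177,0.005,-0.499,0.002,0.5,0.231,-0.002,0.177,0.005,-0.499,0.002,0.5,0.231,-0.002,0.177,0.005,-0.499,0.002,0.5,0.231,-0.002,0.177,0.005,-0.499,0.002]
}}

```text
t: 13.75
tool_pos: [0.6653, 0.1135, 0.2414]
orientation: [2.185, 2.256, 0.0]
force: [0.2, -0.3, -0.9]
opening: 0.047
```

Run:
```python
from h import *
s=stat()
c=read_camera("wrist");crop(c,0,0,512,384,1.5,"pics/w14.png")
for x,z,t in ((-.05,.184,0),(.04,.184,0)):
    print(x,z,t,*rows(*tgt('F',(x,0.002,z),t)))
```

```text
t 13.75 q [ 0.09  0.33  1.22 -0.    1.59  0.06] tcp [0.6653 0.1135 0.2414] grasp [0.6653 0.1135 0.2604] F [ 0.2 -0.3 -0.9] op 0.047
N grasp in stand [-0.0546  0.2188  0.2604] tilt 0.0 yrow [0.999 0.032 0.   ]
F grasp in stand [-0.0633  0.0015  0.2604] tilt 0.0 yrow [0.999 0.032 0.   ]
-0.05 0.184 0 [-0.0235  0.0006  0.1521] [-0.0001 -0.0007  0.0015]
0.04 0.184 0 [-2.035e-01  2.000e-04  1.519e-01] [-0.0001 -0.0007  0.0015]
```

View pics/w14.png

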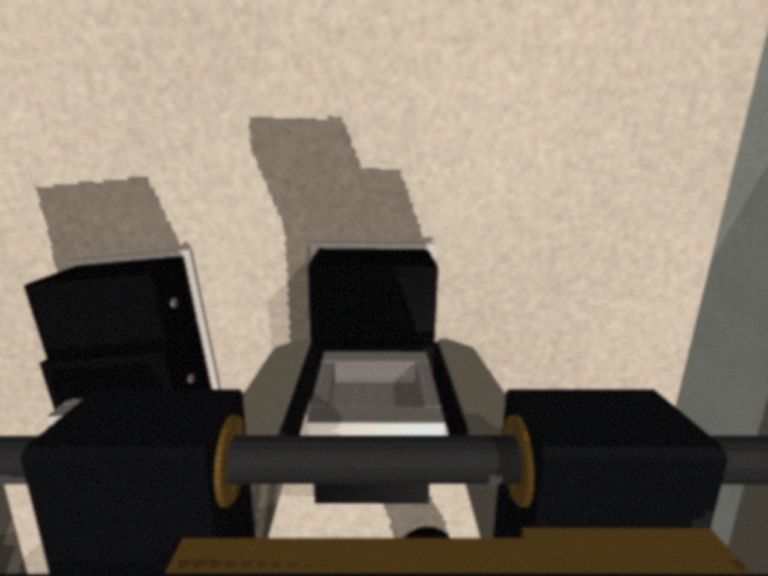

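No boss in this pocket (far plate = reject). Push it over.

Call:
{"method": "jog_arm", "body": {
  "motion": [0.5,-0.01,0,0.09,0,0,0,0.5,-0.023,0,0.152,0,0,0,0.5,-0.06,0,0.152,0,0,0,0.5,-0.1,0,0.152,0,0,0,0.5,-0.13,0,0.152,0,0,0,0.5,-0.15,0,0.152,0,0,0,0.5,-0.17,0,0.152,0,0,0,0.5,-0.19,0,0.152,0,0,0]
}}

```text
t: 14.6
tool_pos: [0.6689, 0.0161, 0.1661]
orientation: [2.188, 2.254, 0.003]
force: [0.0, 0.3, 0.5]
opening: 0.0464
```

Call:
{"method": "jog_arm", "body": {
  "motion": [1,0,0,-0.06,0,0,0,1,0,0,-0.16,0,0,0,1,0,0,-0.2,0,0,0,1,0,0,-0.2,0,0,0]
}}

```text
t: 15.0
tool_pos: [0.6711, 0.0158, 0.2723]
orientation: [2.183, 2.249, 0.013]
force: [0.7, 0.4, 0.4]
opening: 0.0736
```

Run:
```python
from h import *
s=stat()
c=read_camera("scene");crop(c,160,100,360,250,4,"pics/s15.png")
c=read_camera("top");crop(c,210,100,440,260,3.4,"pics/t15.png")
```

```text
t 15.0 q [-0.05  0.3   1.2   0.    1.63 -0.08] tcp [0.6711 0.0158 0.2723] grasp [0.6709 0.0158 0.2913] F [0.7 0.4 0.4] op 0.0736
N grasp in stand [0.043  0.2125 0.2913] tilt 0.0 yrow [0.999 0.03  0.011]
F grasp in stand [0.0345 0.0044 0.2913] tilt -0.0 yrow [0.999 0.03  0.011]
```

View pics/s15.png

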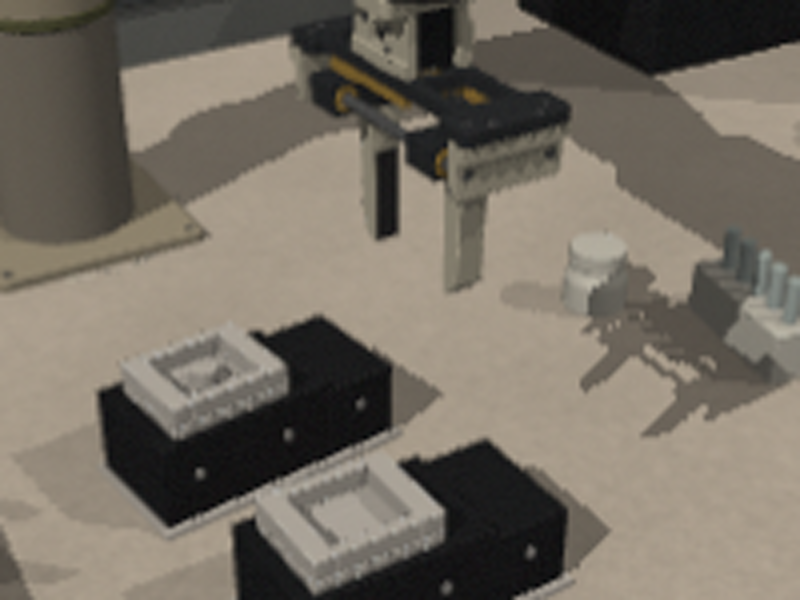

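View pics/t15.png

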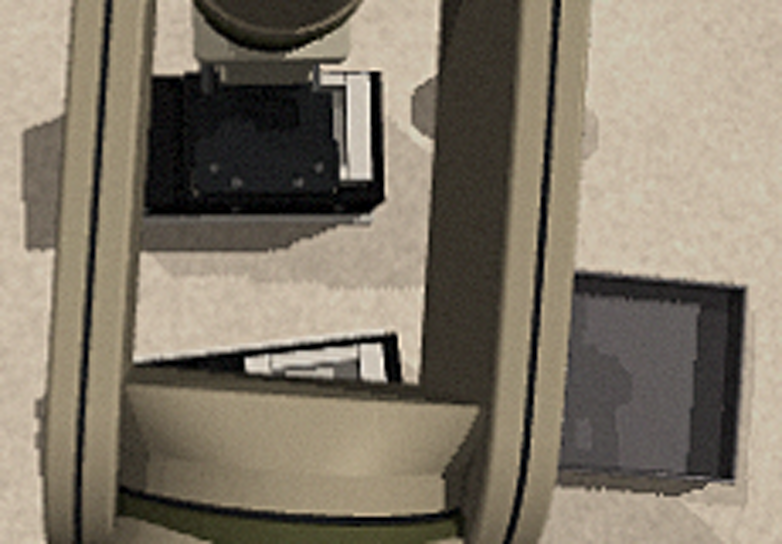

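Run:
```python
from h import *
s,c=shot("scene")
f=lambda a:np.array(a)/4.+[160,100]
for k,px in (('F',[(255,492),(385,450),(446,520),(314,575)]),('N',[(121,360),(232,322),(290,378),(180,420)])):
    P=unproj(c,f(px),.104);m=P.mean(0);print(k,P[:,:2].round(3).tolist(),m.round(4),insf(k,m).round(4))
P=insf('F',m)
c=read_camera("wrist");crop(c,0,0,512,384,1.5,"pics/w16.png");stat()
```

```text
F [[0.63, -0.085], [0.633, 0.013], [0.719, 0.009], [0.723, -0.09]] [ 0.6764 -0.0382  0.104 ] [0.0886 0.0085 0.104 ]
N [[0.434, -0.102], [0.427, -0.006], [0.521, -0.002], [0.529, -0.095]] [ 0.4776 -0.0513  0.104 ] [0.0864 0.0126 0.104 ]
t 15.2 q [-0.05  0.3   1.21  0.    1.63 -0.08] tcp [0.6679 0.0161 0.264 ] grasp [0.6679 0.0161 0.283 ] F [ 0.3 -0.5  0. ] op 0.0897
N grasp in stand [0.0424 0.2096 0.283 ] tilt -0.1 yrow [ 1.     0.03  -0.001]
F grasp in stand [0.0342 0.0015 0.283 ] tilt -0.1 yrow [ 1.     0.03  -0.001]
```

View pics/w16.png

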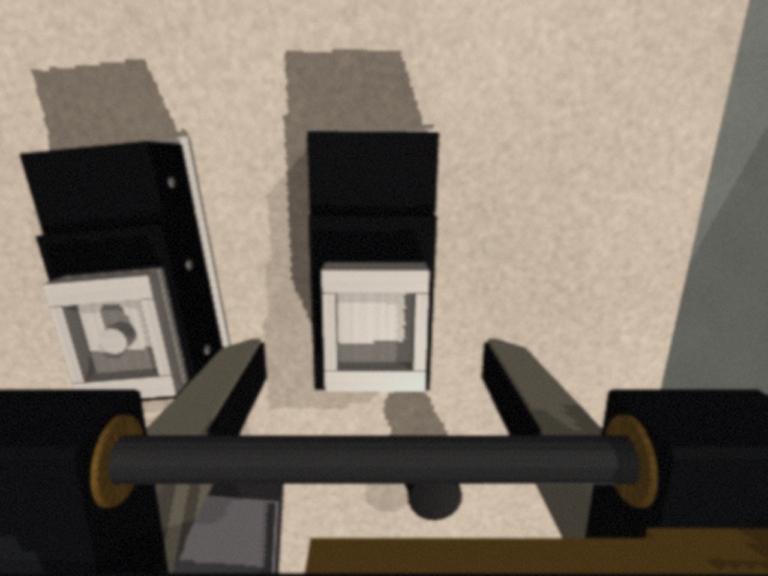

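Run:
```python
from h import *
s,c=shot("wrist")
P=unproj(c,np.array([(321,265),(429,264),(431,389),(325,391)])/1.5,.104,s);m=P.mean(0)
print(P[:,:2].round(4).tolist(),m.round(4),insf('F',m).round(4))
print(unproj(c,np.array([(49,283),(162,268),(186,395),(75,384)])/1.5,.104,s)[:,:2].round(4))
i=insf('F',m)
for z in (.15,.101): print(z,*rows(*tgt('F',(i[0],i[1],z),0)))
```

```text
[[0.6286, 0.0156], [0.7077, 0.0187], [0.7157, -0.083], [0.6315, -0.0873]] [ 0.6709 -0.034   0.104 ] [0.0843 0.0031 0.104 ]
[[ 0.4271 -0.0042]
 [ 0.5118  0.0098]
 [ 0.5206 -0.0941]
 [ 0.4338 -0.0869]]
0.15 [-0.1007  0.0038  0.2653] [-0.0013 -0.0009  0.0015]
0.101 [-0.1009  0.004   0.3633] [-0.0013 -0.0009  0.0015]
```

Call:
{"method": "jog_arm", "body": {
  "motion": [1,-0.05,0.002,0.06,0,0,0.002,1,-0.101,0.004,0.15,0,0,0.002,1,-0.101,0.004,0.24,0,0,0.002,1,-0.101,0.004,0.265,0,0,0.002,1,-0.101,0.004,0.265,0,0,0.002]
}}

```text
t: 15.75
tool_pos: [0.6682, -0.0335, 0.127]
orientation: [-2.186, -2.245, 0.008]
force: [-0.9, -0.6, 0.9]
opening: 0.0929
```

Run:
```python
from h import *
stat()
s,c=shot("wrist");crop(c,0,0,512,384,1.5,"pics/w17.png")
for z in (.15,.101): print(z,*rows(*tgt('F',(.0843,.0031,z),0)))
```

```text
t 15.75 q [-0.13  0.38  1.37  0.    1.41 -0.15] tcp [ 0.6682 -0.0335  0.127 ] grasp [ 0.6684 -0.0336  0.146 ] F [-0.9 -0.6  0.9] op 0.0929
N grasp in stand [0.0918 0.2041 0.146 ] tilt -0.2 yrow [ 1.     0.027 -0.01 ]
F grasp in stand [0.0838 0.0006 0.146 ] tilt -0.2 yrow [ 1.     0.027 -0.01 ]
0.15 [-0.0008  0.0012 -0.0009] [-0.0028 -0.0013 -0.0002]
0.101 [-0.001   0.0017  0.0971] [-0.0028 -0.0013 -0.0002]
```

View pics/w17.png

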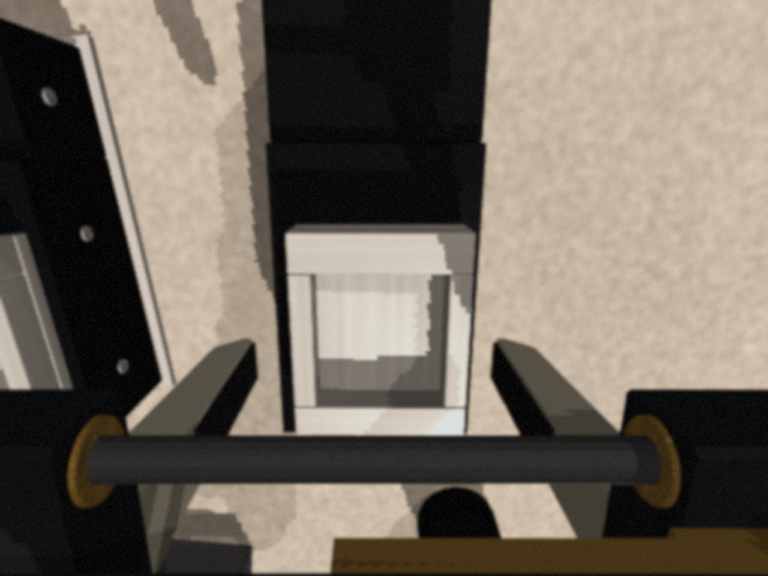

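Call:
{"method": "jog_arm", "body": {
  "motion": [1,-0.001,0.0035,0.05,-0.002,0,0,1,-0.001,0.0035,0.09,-0.002,0,0,1,-0.001,0.0035,0.097,-0.002,0,0,1,-0.001,0.0035,0.097,-0.002,0,0]
}}

```text
t: 16.2
tool_pos: [0.6729, -0.0336, 0.0841]
orientation: [-2.19, -2.251, -0.003]
force: [1.0, -0.0, -0.5]
opening: 0.0932
```

Call:
{"method": "jog_arm", "body": {
  "motion": [0,0,0,0,0,0,0,0,0,0,0,0,0,0,0,0,0,0,0,0,0,0,0,0,0,0,0,0,0,0,0,0,0,0,0],
  "grip_force": 50
}}

```text
t: 16.7
tool_pos: [0.674, -0.0336, 0.0867]
orientation: [2.189, 2.251, 0.006]
force: [-2.8, 1.0, 6.6]
opening: 0.0797
```

Call:
{"method": "jog_arm", "body": {
  "motion": [0,0,0,-0.04,0,0,0,0,0,0,-0.12,0,0,0,0,0,0,-0.18,0,0,0,0,0,0,-0.18,0,0,0]
}}

```text
t: 17.1
tool_pos: [0.677, -0.0341, 0.1836]
orientation: [2.184, 2.245, 0.015]
force: [0.8, -0.5, -2.9]
opening: 0.0797
```

Run:
```python
from h import *
s=stat()
c=read_camera("scene");crop(c,60,100,340,300,2.8,"pics/s18.png")
# tray refine from scene and top
```

```text
t 17.1 q [-0.13  0.34  1.31  0.    1.48 -0.16] tcp [ 0.677  -0.0341  0.1836] grasp [ 0.6768 -0.0341  0.2026] F [ 0.8 -0.5 -2.9] op 0.0797
N grasp in stand [0.0933 0.2124 0.2026] tilt 0.1 yrow [1.    0.028 0.014]
F grasp in stand [0.0846 0.009  0.2026] tilt 0.0 yrow [1.    0.028 0.014]
```

View pics/s18.png

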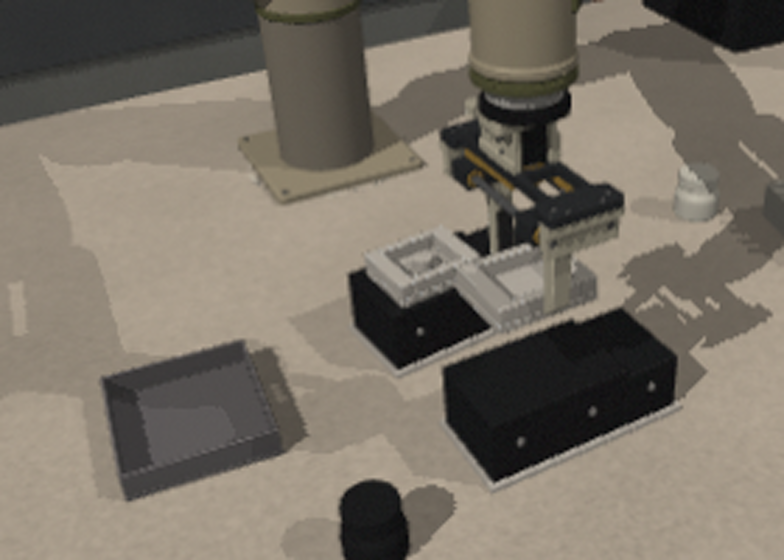

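Run:
```python
from h import *
s,c=shot("scene")
f=lambda a:np.array(a)/2.8+[60,100]
P=unproj(c,f([(103,378),(243,343),(282,440),(124,474)]),.032);print(P[:,:2].round(4).tolist(),P.mean(0).round(4))
a=np.radians(-2.5);ty=np.array([np.cos(a),np.sin(a),0]);tz=np.array([0,0,-1.]);tx=np.cross(ty,tz)
for z in (.2,.12): print(z,*rows((.490,-.321,z),R.from_matrix(np.c_[tx,ty,tz])))
```

```text
[[0.4123, -0.3906], [0.4279, -0.2471], [0.5936, -0.2578], [0.5645, -0.3995]] [ 0.4995 -0.3238  0.032 ]
0.2 [-0.564  -0.3837 -0.0487] [ 0.0031 -0.0009  0.0455]
0.12 [-0.5642 -0.3845  0.1113] [ 0.0031 -0.0009  0.0455]
```

Call:
{"method": "jog_arm", "body": {
  "motion": [0,-0.08,-0.055,-0.049,0.003,0,0.045,0,-0.16,-0.11,-0.049,0.003,0,0.045,0,-0.24,-0.164,-0.049,0.003,0,0.045,0,-0.32,-0.22,-0.049,0.003,0,0.045,0,-0.4,-0.273,-0.049,0.003,0,0.045,0,-0.48,-0.328,-0.049,0.003,0,0.045,0,-0.564,-0.384,-0.049,0.003,0,0.045,0,-0.564,-0.384,-0.04,0.003,0,0.045]
}}

```text
t: 18.0
tool_pos: [0.4854, -0.3255, 0.1931]
orientation: [-2.273, -2.164, 0.003]
force: [-0.0, 0.1, -4.2]
opening: 0.0795
```

Run:
```python
from h import *
stat()
s,c=shot("wrist");crop(c,0,0,512,384,1.5,"pics/w19.png")
s,c=shot("scene");crop(c,60,150,260,300,4,"pics/s19.png")
s,c=shot("top");crop(c,340,150,460,270,5,"pics/t19.png")
```

```text
t 18.0 q [-0.68  0.11  1.56 -0.    1.48 -0.63] tcp [ 0.4854 -0.3255  0.1931] grasp [ 0.4855 -0.3256  0.2121] F [-0.   0.1 -4.2] op 0.0795
N grasp in stand [ 0.3597 -0.0125  0.2121] tilt -0.1 yrow [ 0.999 -0.049 -0.004]
F grasp in stand [ 0.3707 -0.1902  0.2121] tilt -0.1 yrow [ 0.999 -0.049 -0.004]
```

View pics/w19.png

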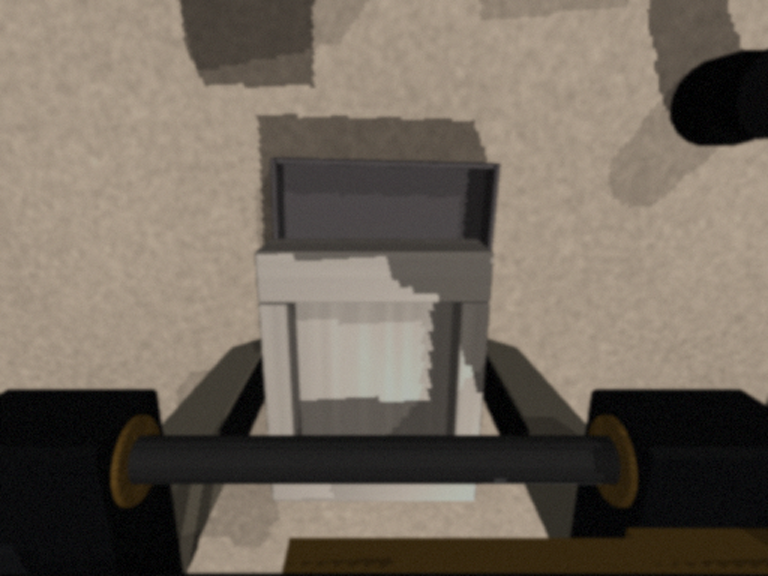

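View pics/s19.png

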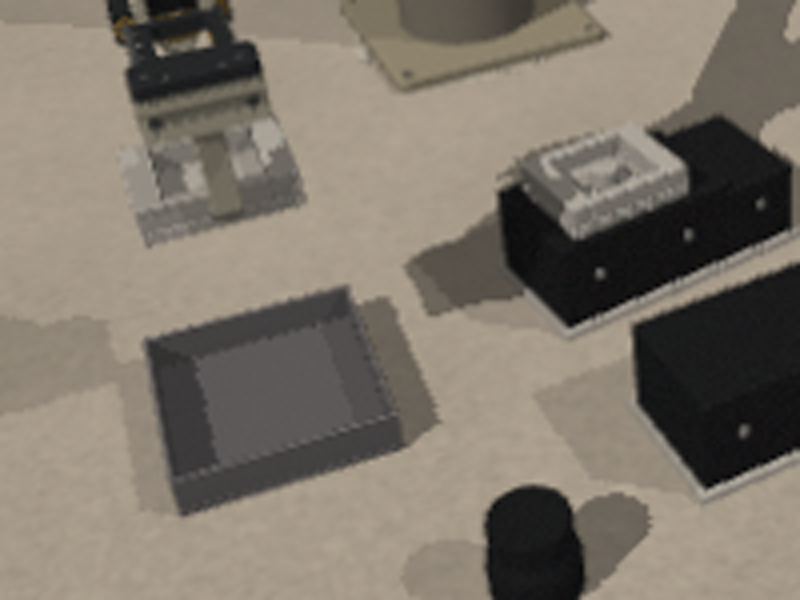

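View pics/t19.png

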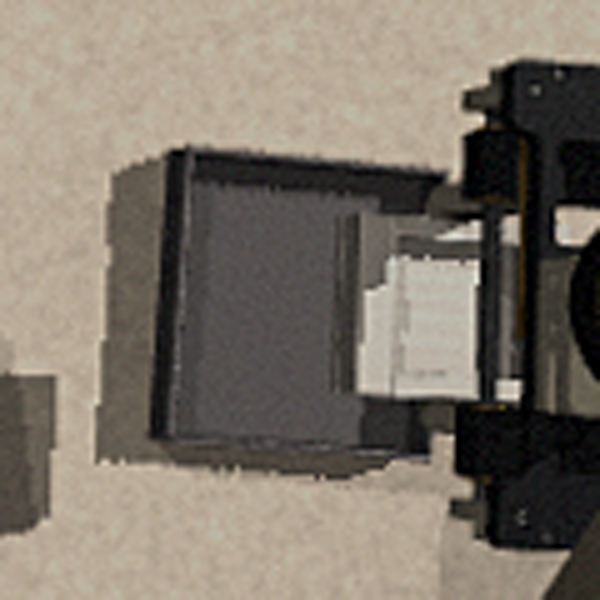

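Run:
```python
from h import *
s,c=shot("wrist")
print(s["tool_pos"].round(4),unproj(c,np.array([(275,158),(498,164)])/1.5,.032,s).round(4))
c=read_camera("scene")
P=unproj(c,np.array([(147,342),(348,288),(403,420),(180,478)])/4+[60,150],.032);print(P[:,:2].round(4).tolist(),P.mean(0).round(4))
c=read_camera("top")
print(unproj(c,np.array([(168,152),(152,440)])/5+[340,150],.032).round(4))
```

```text
[ 0.4887 -0.3201  0.1928] [[ 0.4231 -0.2406  0.032 ]
 [ 0.5768 -0.2514  0.032 ]]
[[0.4146, -0.3911], [0.4258, -0.2458], [0.5856, -0.2551], [0.5662, -0.398]] [ 0.498  -0.3225  0.032 ]
[[ 0.5719 -0.2465  0.032 ]
 [ 0.4176 -0.2375  0.032 ]]
```

Run:
```python
from h import *
a=np.radians(-3.3);ty=np.array([np.cos(a),np.sin(a),0]);tz=np.array([0,0,-1.]);tx=np.cross(ty,tz)
for z in (.06,.018): print(z,*rows((.495,-.321,z),R.from_matrix(np.c_[tx,ty,tz])))
```

```text
0.06 [-0.0033  0.0097  0.2694] [-0.0006 -0.0017  0.0105]
0.018 [-0.0035  0.0098  0.3534] [-0.0006 -0.0017  0.0105]
```

Call:
{"method": "jog_arm", "body": {
  "motion": [0,-0.0035,0.01,0.07,0,-0.002,0.01,0,-0.0035,0.01,0.15,0,-0.002,0.01,0,-0.0035,0.01,0.23,0,-0.002,0.01,0,-0.0035,0.01,0.26,0,-0.002,0.01,0,-0.0035,0.01,0.26,0,-0.002,0.01]
}}

```text
t: 18.8
tool_pos: [0.4938, -0.3188, 0.0618]
orientation: [-2.278, -2.155, 0.003]
force: [0.1, -0.1, -3.6]
opening: 0.0795
```

Run:
```python
from h import *
stat()
s,c=shot("wrist");crop(c,0,0,512,384,1.5,"pics/w20.png")
s,c=shot("scene");crop(c,60,150,260,300,4,"pics/s20.png")
a=np.radians(-3.3);ty=np.array([np.cos(a),np.sin(a),0]);tz=np.array([0,0,-1.]);tx=np.cross(ty,tz)
for z in (.06,.018): print(z,*rows((.495,-.321,z),R.from_matrix(np.c_[tx,ty,tz])))
```

```text
t 18.8 q [-0.66  0.23  1.67 -0.    1.25 -0.6 ] tcp [ 0.4938 -0.3188  0.0618] grasp [ 0.4939 -0.3189  0.0808] F [ 0.1 -0.1 -3.6] op 0.0795
N grasp in stand [ 0.354  -0.0034  0.0808] tilt -0.2 yrow [ 0.998 -0.055 -0.006]
F grasp in stand [ 0.3642 -0.1817  0.0808] tilt -0.2 yrow [ 0.998 -0.055 -0.006]
0.06 [ 0.0005 -0.0028  0.0129] [0.0004 0.001  0.0011]
0.018 [ 0.0006 -0.0029  0.0969] [0.0004 0.001  0.0011]
```

View pics/w20.png

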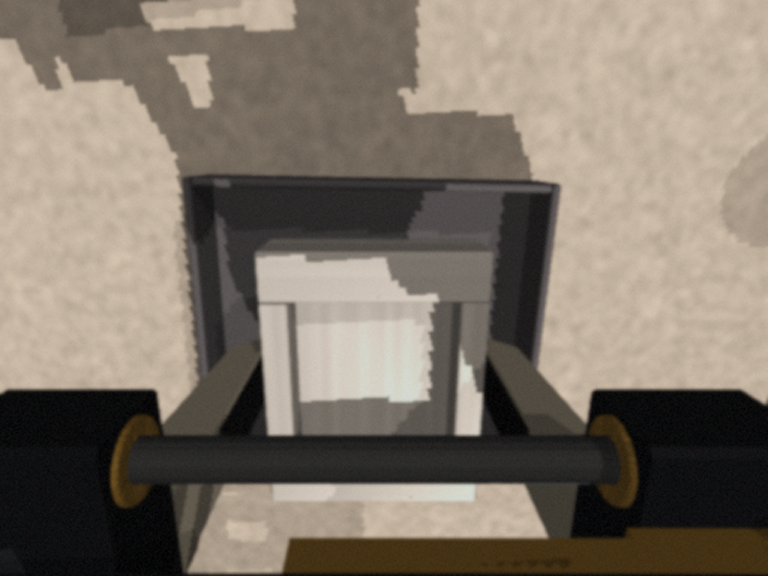

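View pics/s20.png

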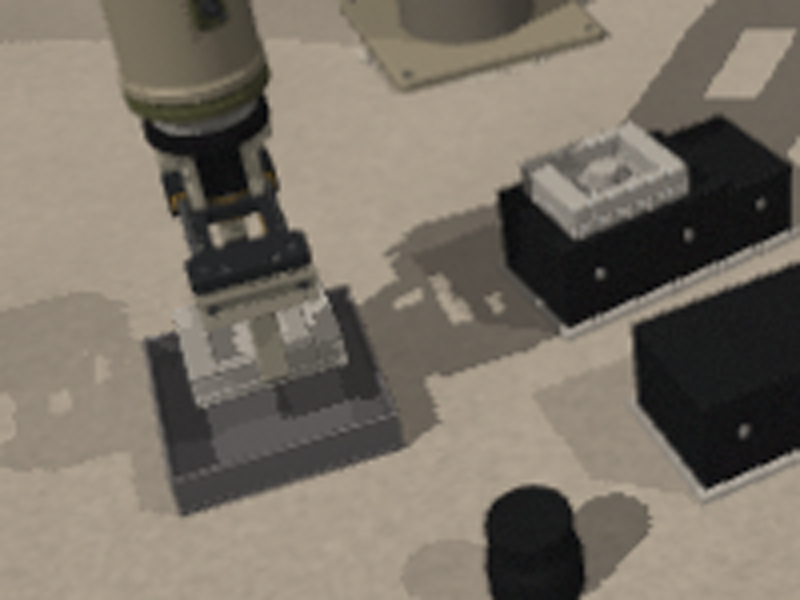

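Call:
{"method": "jog_arm", "body": {
  "motion": [0,0,0,0.04,0,0,0,0,0,0,0.075,0,0.001,0,0,0,0,0.09,0,0.001,0,0,0,0,0.096,0,0.001,0,0,0,0,0.099,0,0.001,0,0,0,0,0.099,0,0.001,0]
}}

```text
t: 19.5
tool_pos: [0.4971, -0.322, 0.0182]
orientation: [2.281, 2.157, 0.001]
force: [-0.4, 0.1, -3.5]
opening: 0.0797
```

Call:
{"method": "jog_arm", "body": {
  "motion": [0,0,0,0.003,0,0,0,0,0,0,0.006,0,0,0,0,0,0,0.008,0,0,0,0,0,0,0.008,0,0,0]
}}

```text
t: 19.9
tool_pos: [0.497, -0.3219, 0.014]
orientation: [2.281, 2.157, 0.001]
force: [-0.1, -0.5, -4.5]
opening: 0.0797
```

Call:
{"method": "jog_arm", "body": {
  "motion": [0,0,0,0.003,0,0,0,0,0,0,0.005,0,0,0,0,0,0,0.005,0,0,0]
}}

```text
t: 20.2
tool_pos: [0.4972, -0.3221, 0.0126]
orientation: [2.281, 2.157, 0.001]
force: [-3.9, 2.5, 6.4]
opening: 0.08
```

Contact. Release and rise.

Call:
{"method": "jog_arm", "body": {
  "motion": [0.95,0,0,0,0,0,0,0.95,0,0,0,0,0,0,0.95,0,0,0,0,0,0,0.95,0,0,-0.04,0,0,0,0.95,0,0,-0.1,0,0,0,0.95,0,0,-0.2,0,0,0,0.95,0,0,-0.3,0,0,0,0.95,0,0,-0.4,0,0,0]
}}

```text
t: 21.0
tool_pos: [0.4966, -0.3216, 0.2144]
orientation: [2.281, 2.157, 0.001]
force: [0.8, 0.2, 0.6]
opening: 0.0887
```

Call:
{"method": "jog_arm", "body": {
  "motion": [1,0,0,-0.08,0,0,0,1,0,0,-0.1,0,0,0,1,0,0,-0.1,0,0,0]
}}

```text
t: 21.3
tool_pos: [0.4976, -0.3224, 0.2673]
orientation: [2.277, 2.154, 0.002]
force: [-0.3, -1.1, 0.9]
opening: 0.0928
```

Run:
```python
from h import *
stat()
s,c=shot("wrist");crop(c,0,0,512,384,1.5,"pics/w21.png")
s,c=shot("scene");crop(c,60,100,376,340,2.4,"pics/s21.png")
```

```text
t 21.3 q [-0.66  0.09  1.45  0.    1.6  -0.61] tcp [ 0.4976 -0.3224  0.2673] grasp [ 0.4975 -0.3224  0.2863] F [-0.3 -1.1  0.9] op 0.0928
N grasp in stand [ 3.579e-01 -2.000e-04  2.863e-01] tilt 0.3 yrow [ 0.998 -0.056  0.006]
F grasp in stand [ 0.3678 -0.1782  0.2863] tilt 0.3 yrow [ 0.998 -0.056  0.006]
```

View pics/w21.png

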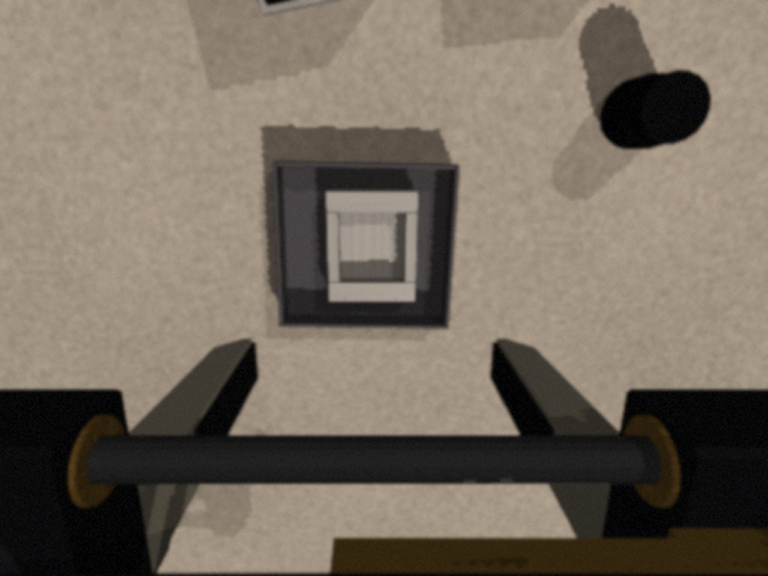

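View pics/s21.png

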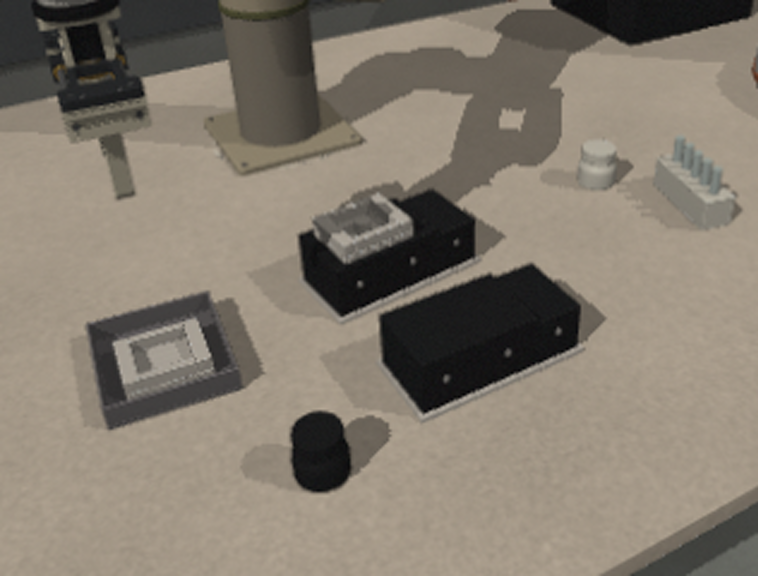

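```bash
python3 -c "
from plant import close_job
print(close_job())"
```

```text
the job is handed in; nothing more can be done
None
```

I handed the job in at about t = 21.4 s, within the 72 s limit. The plate without a boss is in the reject tray and the sound plate is on its own deck, both underside up.

**How it was done:** I gripped each plate across its sides at the overhanging end and turned it upright through 90° in the air. I then stood it on its far end on the deck, let go and pushed it over from the pocket side. The wrist pictures showed a boss in the near plate and none in the far one. I then lifted the far plate off its deck and set it down on the tray floor.

**Final checks:**
- **Tray plate:** the last wrist and scene pictures show it flat and roughly centred in the tray. I felt the floor contact before letting go.
- **Sound plate:** it lies flat on its deck, with its centre about 86 mm beyond the step and 5–12 mm off the centre line. I measured this right after it fell and did not repeat it at the end, but the last picture shows it in the same place.
- **Jars and tube rack:** they look unmoved in the pictures; I did not measure them.
- **Robot:** the arm ended clear of everything, with the gripper open. The highest wrist force I read was about 21 N.

**Disagreement:** the three cameras differed by about 5–11 mm on where the tray is, so I used a middle value. The wrist picture just before lowering agreed with it.

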